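# Change the batch in a bench steriliser with a spoked capstan

## Task

Change the batch in the steriliser: swing its locking bar open, wind the carriage all the way out by pushing the spokes of the red-knobbed capstan round, move every white-lidded jar from the carriage to the steel tray, and stand all the blue-lidded jars from the right-hand side of the worktop upright on the carriage. Then wind the carriage fully home with the capstan (never push or pull the carriage itself, and never wind it against a closed bar) and swing the locking bar fully shut across it. Leave the wash bottle and the label roll where they are.

Things in the scene. Friction and masses are not known exactly. Their poses are not given: they have to be found in the camera images.
- steriliser: white bench steriliser, fixed to the worktop, 220 x 440 x 164 mm. Origin: underside, at worktop height. At yaw 0 its x points away from the robot, y to the left (x -100..120, y -225..215 mm). Base plate 12 mm high. Chamber (hood): x -54..54, y 0..210, roof top at z 106 mm, open at its mouth at y = 0, which faces -y (right). Chamber inside: 92 mm wide, clear up to z 94 mm.
- hub (a point): centre of the red-knobbed capstan on the roof, at steriliser x 0, y 125, z 138 mm (the height of the spokes); axes as the steriliser's. Vertical axis; hub radius 22 mm, top 13 mm above this point. A yellow half guard (underside 21 mm, top 26 mm above this point) covers the far half, x > 18 mm from this point, y +-95 mm, so fingers can push spokes only on the near half (x below about -5 mm); the roof lies 32 mm under the spokes
- capstan (a joint): angle of the capstan, rad, counter-clockwise seen from above; 0 = carriage fully home, 6.3 = fully out (stops). Four spokes (12 mm rods, red balls of 22 mm diameter centred 79 mm from the axis, whole reach 90 mm) stand at this angle + 0, 90, 180, 270 degrees from the steriliser's +x. Geared to the carriage: 33.3 mm per rad. Stiff, about 0.8 N m; it stays where it is left
- carriage (a joint): travel of the loading carriage, m: 0 = home in the chamber, 0.21 = fully out through the mouth (towards steriliser -y). Driven by the capstan only
- carriage_floor (a point): centre of the carriage's floor, on its surface, 24 mm above the worktop (home: at steriliser y 105 mm); axes as the steriliser's. Flat aluminium floor inside the rims: x -36..36, y -94..90 mm; rims 6 mm high, front panel (at -y) 28 mm high above the floor. Room for three blue-lidded jars in a row along y (about 58 mm apart)
- bar (a joint): angle of the locking bar, rad: 0 = locked, lying across the front of the carriage (bar points to steriliser +x); it opens clockwise seen from above, pi/2 = open, pointing to -y beside the carriage; stop at 1.7. Stiff hinge (0.12 N m), stays where it is left
- bar_pivot (a point): vertical hinge axis of the locking bar, at steriliser x -80, y -35, z 48 mm; axes as the steriliser's
- bar_post (a point): top of the upright black grip post on the bar: 16 mm diameter, 42 mm tall (top 95 mm, foot 53 mm above the worktop), 85 mm from the hinge axis
- steel_tray: shallow stainless instrument tray, fixed, 124 x 224 mm (its x and y; its y lies about along the robot's x), rim 16 mm high, floor 2 mm thick; origin at the centre of its underside; usable floor 116 x 216 mm, room for two white-lidded jars 100 mm apart along its y
- white_jar_0: white ointment jar with white lid, 62 mm diameter, 58 mm tall (lid: the top 15 mm), about 0.11 kg; origin at the centre of its underside, z up. One or two of these are there, standing on the carriage inside the chamber at the start; an absent one reads None
- white_jar_1: white ointment jar with white lid, 62 mm diameter, 58 mm tall (lid: the top 15 mm), about 0.11 kg; origin at the centre of its underside, z up. One or two of these are there, standing on the carriage inside the chamber at the start; an absent one reads None
- blue_jar_0: white ointment jar with blue lid and red stripe, 50 mm diameter, 46 mm tall (lid: the top 15 mm), about 0.1 kg; origin at the centre of its underside, z up. Two or three of these are there, on the worktop to the right; an absent one reads None
- blue_jar_1: white ointment jar with blue lid and red stripe, 50 mm diameter, 46 mm tall (lid: the top 15 mm), about 0.1 kg; origin at the centre of its underside, z up. Two or three of these are there, on the worktop to the right; an absent one reads None
- blue_jar_2: white ointment jar with blue lid and red stripe, 50 mm diameter, 46 mm tall (lid: the top 15 mm), about 0.1 kg; origin at the centre of its underside, z up. Two or three of these are there, on the worktop to the right; an absent one reads None
- wash: bystander: white wash bottle with red spout, 62 x 102 x 186 mm; origin under its centre. It stands below glass-fronted wall cabinets (front faces about 0.61 m ahead of the robot, undersides 0.58 m over the worktop): keep wrist and forearm clear of these
- roll: bystander: roll of white labels, 70 mm diameter, 36 mm tall; origin under its centre
Things that resemble listed ones, but are neither listed nor needed, are in the scene too. What is shaped like the blue_jar_1 but pink or purple is not meant.

How it is judged:
By the outcome, as a careful person would: the job done as asked, in the order asked, and still so for the second after the job is handed in, with the robot touching nothing.
Of white_jar_0, white_jar_1 only 1 to 2 are there at a start; the rules pass over those that are not, and their reading is None.
Of blue_jar_0, blue_jar_1, blue_jar_2 only 2 to 3 are there at a start; the rules pass over those that are not, and their reading is None.
At some moment in a run one of blue_jar_0, blue_jar_1, blue_jar_2 may be knocked a few centimetres aside while the robot is not near it.
Once in a run the grip may slacken for a moment while it holds something.
It also fails if it takes over 210 s, if anything falls off the work surface, if the arm or the gripper's body presses on something with over 40 N, if the wrist force passes 120 N, or if a joint passes its speed limit or range.

## Robot

A 6-joint arm with a two-finger parallel gripper is mounted at the origin on a cart in front of the work surface, level with it; the furniture and walls round the work are solid. World frame = base frame: x ahead of the robot, y to its left, z up, the work surface at z = 0. Lengths are in m, angles in rad, forces in N, time in s.
With the tool pointing down it reaches from about 0.15 to 0.775 m from the base axis. Payload 6.1 kg.
Tool frame: the origin (TCP) lies midway between the tips of the shut fingers; the grasp point (between the pads) lies 19 mm behind it (ctrl.tcp_to_grasp is the distance from the TCP to the grasp point, in m); z points along the fingers, y is the line along which they close (so a half turn about z gives the same grasp; the last joint's range is limited). The gripper opens to 85 mm and grips with 20 to 120 N. Pads are 22 mm wide; open, the fingers measure 114 mm over their backs; the gripper's body (76 mm by 85 mm) begins 54 mm behind the grasp point. The pads swing forward as they close: fully open they stand 13 mm farther back than shut.
Start: joints at [1.312, 0.126, -0.04, 1.405, 0, 1.571], TCP at [0.134, 0.508, 0.231] pointing down, gripper open.
Joint ranges: [-2.72, 2.72], [-0.95, 1.95], [-1.27, 1.35], [-1.78, 2.02], [-1.46, 1.47], [-3.14, 3.14]. Speed limits (rad/s): [2.39, 2.39, 3.01, 3.14, 3.14, 3.14].

## Interface

Orientations are given as [roll, pitch, yaw] about the fixed x, y, z axes, in that order (R = Rz(yaw) Ry(pitch) Rx(roll)).
In Python, from rig import ctrl, eyes gives the robot as it stands.
- The arm moves only by the shell command python3 -m handwheel 'ROWS' [FORCE]. ROWS is JSON, a list of rows, each a list of 5 numbers: the shift along the tool's x, y, z in m, then the turn about the tool's z in degrees, then the closure, from 0 (fully open) to 1 (shut). A call has 1 to 5 rows; each row shifts and turns the commanded pose from where the row before left it, along the tool's axes as they then stand; what a row does not reach is not made up. A row lasts 1/12 s, in which the tool goes at most 41.7 mm and 7.16 degrees, less where a joint would pass 70% of its speed; a pose out of reach is approached as far as the arm can. A call is refused whole if a number of a shift passes 0.0417 or a number of a turn 7.16, either way. A call with a gripper value outside its range is refused whole. The fingers move at their own pace and stop on an object; FORCE is the grip in N (left out, the last holds). Time passes only in rows, so rows that do not move let the fingers close. It gives the time, the measured TCP pose, the force, the opening and the grip force at its end, in the units of the state.
- ctrl.observe(): the state, without advancing time (a new reading comes with each control period).
- eyes.get_image(name): name is "side" or "top" or "wrist"; returns the picture (480x640x3 uint8, blue, green, red); there is no depth.
- eyes.camera_model(name): a dict with "fovy" (degrees; the focal length in pixels is half the picture's height over the tangent of half this angle, whatever the lens; pixels are square), "cx", "cy" (the principal point, pixels), "extrinsics" (4x4, takes a point from world to camera coordinates); the wrist camera has in their place "mount" (4x4, takes a point from camera to tool coordinates, whose origin is the TCP and whose axes are the flange's). Camera axes: x right, y down, z forward; pixel columns grow to the right and rows downward; lengths in m; the calibration is good to about 2 mm. The wrist camera is an equidistant fisheye: a pixel r from the principal point sees the ray r / f radians off the axis. A picture is of the moment at which its call begins: read the wrist's pose just before it. camera_model takes no time and is no camera call.
- ctrl.job_done(): hands the job in; it is judged then, once.
The state is a dict: "time_s": time; "joints": joint angles; "joint_velocities": joint speeds; "joint_efforts": joint torques, N m; "tool_pos": TCP position; "tool_rot": TCP orientation; "wrist_force": force on the tool from outside, world axes, zero at the start; "ft_torque": the same for the moment, N m; "grip_width": finger opening in m; "grip_force": force on a finger pad.
Only numpy, scipy, OpenCV 4.12 (cv2) and the standard library are available. Lean on these libraries where they do the work, as an engineer would, in place of code of your own. Each camera call takes 0.05 s, during which the arm holds its last target. There are 200 camera calls.

## Working session

There is one attempt and no reset: what is moved stays moved. The work goes in short steps, Python scripts to look and compute and a shell command to move; the robot and the scene stay as the last step left them, time stands still between calls to the robot, and variables do not carry over. Pictures are saved under pics/ and viewed, at most 15 in all, crops included, and the job is handed in when it is done.

```bash
ls; mkdir -p pics; python3 - <<'E'
from rig import ctrl,eyes
import cv2,json
for n in("side","top","wrist"):
    cv2.imwrite(f"pics/{n}0.png",eyes.get_image(n)); m=eyes.camera_model(n); print(n,{k:(v.tolist() if hasattr(v,'tolist') else v) for k,v in m.items()})
print(ctrl.observe(),ctrl.tcp_to_grasp)
E
```

```text
pics
side {'fovy': 49.08639078470541, 'cx': 323.93990529720423, 'cy': 235.30071539069303, 'extrinsics': [[0.9883104733452054, -0.15219468331784694, 0.008898687878383734, -0.5469339475248114], [-0.07974021633855649, -0.5657955388952004, -0.8206807577033659, 0.11389527479261777], [0.12993808592732473, 0.8103778048145633, -0.5713176938354639, 1.4529006408862686], [0.0, 0.0, 0.0, 1.0]]}
top {'fovy': 55.31084805231307, 'cx': 323.0113743154318, 'cy': 239.57983444561845, 'extrinsics': [[-0.022236330363108726, -0.9997347389020242, -0.005999787036578553, -0.04730102087101925], [-0.9868512093361235, 0.02290998924660858, -0.1599994469507662, 0.5481398658602998], [0.16009446037828248, 0.0023630965324947816, -0.987098870190299, 1.3655666487078233], [0.0, 0.0, 0.0, 1.0]]}
wrist {'fovy': 65.70646984690485, 'cx': 318.93834098961673, 'cy': 242.9843196091879, 'mount': [[0.0006703002143298806, -0.958379803326223, -0.285495539849597, 0.07100252988083704], [0.9999994790282357, 0.0008621857632191401, -0.0005464237975293183, -0.00022714750325103505], [0.0007698317215298385, -0.2854950248464934, 0.958379881960708, -0.14259161969742615], [0.0, 0.0, 0.0, 1.0]]}
{'time_s': 0.15, 'joints': array([ 1.31198134e+00,  1.26268637e-01, -4.03421924e-02,  1.40542099e+00,
       -4.12648475e-05,  1.57078804e+00]), 'joint_velocities': array([-1.03817499e-03, -1.15184882e-03,  3.45672759e-03,  6.43410360e-04,
        6.97338436e-04, -8.86731361e-05]), 'joint_efforts': array([ 3.16353042e-03, -4.36280143e+01,  3.53144932e+01,  1.36802701e-02,
        6.98432723e-05, -4.12799949e-06]), 'tool_pos': array([0.13429834, 0.50721123, 0.23070858]), 'tool_rot': array([-3.14035716e+00,  4.12545789e-05,  2.88278600e+00]), 'wrist_force': array([ 0.34878316, -0.01735266, -0.30769444]), 'ft_torque': array([ 0.01197636, -0.01951688,  0.03321223]), 'grip_force': 0.0, 'grip_width': 0.08510463286408902} 0.0187
```

View pics/side0.png

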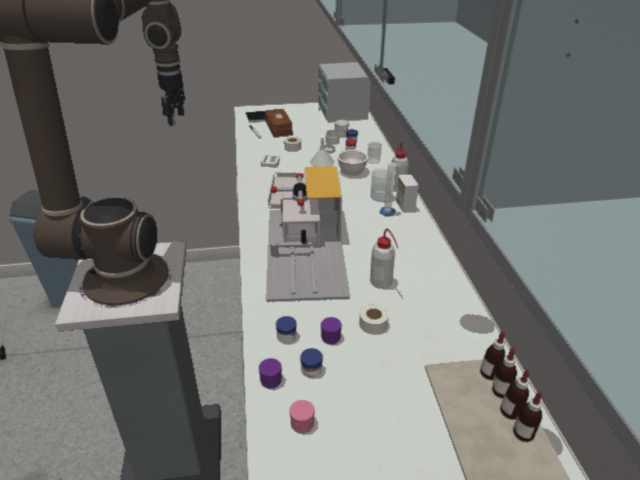

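View pics/top0.png

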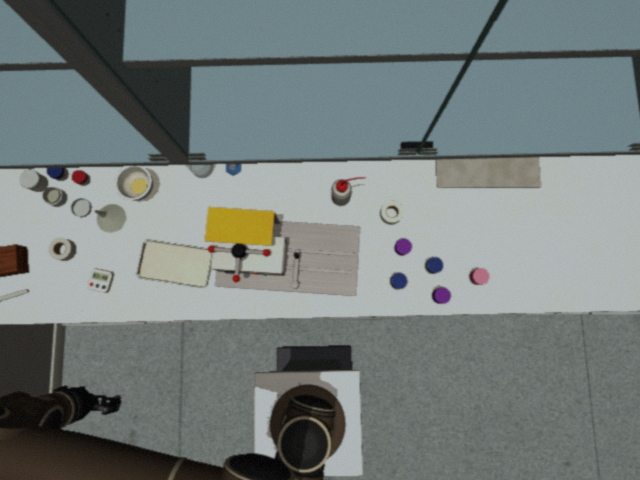

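Top view: steriliser about px (215–360, 208–295), with red spoke balls at (211,249), (267,253) and (236,279). The bar post is at (297,255) and the tray at (140–210, 240–285). Round lids on the right: dark blue (434,265) and (399,281), purple (403,246) and (442,295), pink (480,276). The two blue ones fit. The blue one at (56,172) is on the far left, so not meant. I'll confirm in a crop and measure.

```bash
cat > h.py <<'E'
from rig import ctrl,eyes
import numpy as np,cv2
from scipy.spatial.transform import Rotation as Rn
def K(m): return 240/np.tan(np.radians(m["fovy"])/2)
def ray(n,u,v,m=None):
    m=m or eyes.camera_model(n); f=K(m); a=np.array([u-m["cx"],v-m["cy"]])/f
    if n=="wrist":
        r=np.hypot(*a); d=np.r_[a/max(r,1e-9)*np.sin(r),np.cos(r)]
        M=np.array(m["mount"]); s=ctrl.observe(); R=Rn.from_euler("xyz",s["tool_rot"]).as_matrix()
        return R@M[:3,3]+s["tool_pos"], R@M[:3,:3]@d
    E=np.array(m["extrinsics"]); R=E[:3,:3]; return -R.T@E[:3,3], R.T@np.r_[a,1]
def onz(n,u,v,z):
    o,d=ray(n,u,v); return o+d*(z-o[2])/d[2]
def proj(n,p):
    m=eyes.camera_model(n);f=K(m)
    if n=="wrist":
        M=np.array(m["mount"]); s=ctrl.observe(); R=Rn.from_euler("xyz",s["tool_rot"]).as_matrix()
        c=M[:3,:3].T@(R.T@(np.array(p)-s["tool_pos"])-M[:3,3]); r=np.hypot(c[0],c[1]); t=np.arctan2(r,c[2])
        return c[:2]/r*t*f+[m["cx"],m["cy"]]
    E=np.array(m["extrinsics"]); c=E[:3,:3]@p+E[:3,3]; return c[:2]/c[2]*f+[m["cx"],m["cy"]]
def blobs(im,h0,h1,s0=100,v0=40,amin=15,v1=255):
    h=cv2.cvtColor(im,cv2.COLOR_BGR2HSV); k=cv2.inRange(h,(h0,s0,v0),(h1,255,v1))
    n,_,st,c=cv2.connectedComponentsWithStats(k)
    return [(c[i].round(1).tolist(),int(st[i,4]),st[i,:4].tolist()) for i in range(1,n) if st[i,4]>=amin]
E
python3 - <<'E'
from h import *
t=cv2.imread("pics/top0.png"); s=cv2.imread("pics/side0.png")
for nm,a in(("red",(0,8)),("red2",(170,180)),("blue",(110,125)),("purp",(126,160)),("yel",(18,32))):
    print(nm,"top",[b for b in blobs(t,*a) if 120<b[0][0]<520 and b[0][1]>165]); print("   side",[b for b in blobs(s,*a) if b[0][1]>100 and b[0][0]>200 and b[0][0]<450])
for u,v,z in((211,249,.138),(267,253,.138),(236,279,.138),(297,255,.095),(434,265,.046),(399,281,.046)): print(u,v,onz("top",u,v,z).round(4))
a=cv2.resize(t[200:310,130:370],None,fx=3.2,fy=3.2,interpolation=2); b=cv2.resize(t[230:310,370:500],None,fx=3,fy=3,interpolation=2)
o=np.zeros((352+240,768,3),np.uint8); o[:352]=a; o[352:,:390]=b
c=cv2.resize(s[310:440,250:375],None,fx=1.85,fy=1.85); o[352:352+c.shape[0],400:400+c.shape[1]]=c
cv2.imwrite("pics/c1.png",o)
E
```

```text
red top [([342.7, 184.0], 52, [336, 179, 16, 13]), ([210.9, 248.7], 34, [208, 246, 7, 7]), ([266.0, 252.4], 36, [263, 250, 7, 6]), ([235.8, 278.0], 41, [233, 275, 7, 7])]
   side [([298.8, 174.6], 17, [296, 173, 7, 4]), ([273.3, 188.7], 31, [271, 186, 6, 6]), ([300.5, 201.6], 33, [298, 199, 6, 7])]
red2 top [([341.3, 185.6], 64, [337, 181, 9, 11]), ([473.4, 278.3], 39, [471, 272, 8, 12])]
   side [([350.5, 141.9], 52, [347, 138, 9, 8]), ([400.1, 151.5], 88, [396, 142, 10, 16]), ([383.6, 242.1], 112, [378, 236, 12, 12]), ([293.5, 419.7], 15, [292, 417, 6, 5]), ([302.3, 425.1], 100, [293, 418, 18, 14])]
blue top [([434.3, 264.8], 177, [427, 258, 15, 15]), ([398.6, 280.5], 175, [391, 274, 16, 14])]
   side [([351.1, 132.7], 45, [347, 130, 10, 6]), ([285.7, 324.9], 252, [277, 317, 18, 17]), ([311.1, 358.2], 312, [302, 349, 20, 19])]
purp top [([402.9, 246.4], 190, [396, 239, 15, 16]), ([441.3, 295.2], 208, [433, 288, 17, 15])]
   side [([330.8, 329.8], 412, [322, 318, 19, 26]), ([270.2, 372.6], 508, [260, 359, 21, 29])]
yel top [([138.6, 185.8], 164, [132, 179, 15, 15]), ([239.8, 225.9], 2325, [205, 207, 70, 39])]
   side [([322.0, 182.3], 1035, [305, 166, 36, 32])]
211 249 [0.5118 0.2614 0.138 ]
267 253 [0.4965 0.101  0.138 ]
236 279 [0.4243 0.189  0.138 ]
297 255 [0.4944 0.0179 0.095 ]
434 265 [ 0.4605 -0.3955  0.046 ]
399 281 [ 0.4143 -0.2868  0.046 ]
```

View pics/c1.png

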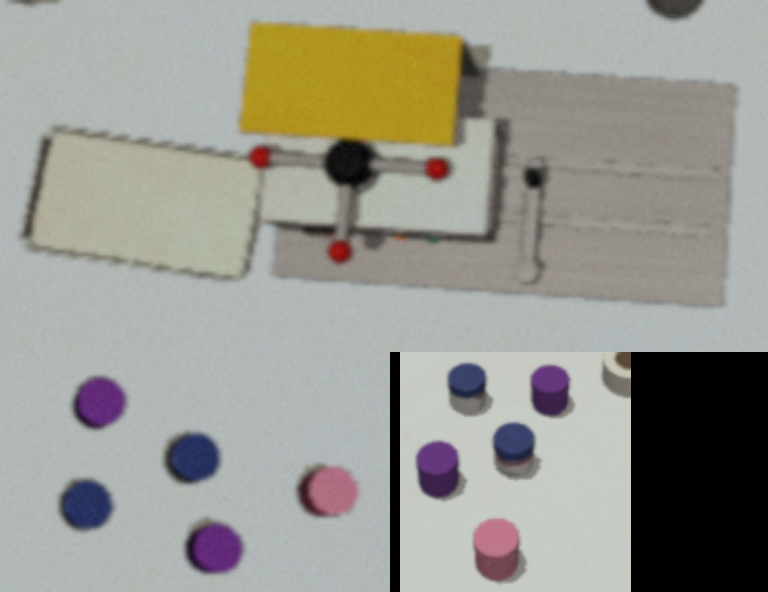

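Crop confirms blue lids on white bodies at (434,265) and (399,281); the neighbours are solid purple and pink. Next I fit the steriliser pose from the balls and compute the tool moves.

```bash
python3 - <<'E'
from h import *
b=[onz("top",u,v,.138)[:2] for u,v in((210.9,248.7),(266,252.4),(235.8,278))]
# two-view check with the side picture
for (u,v),(a,c) in (((266,252.4),(300.5,201.6)),((235.8,278),(273.3,188.7))):
    o1,d1=ray("top",u,v);o2,d2=ray("side",a,c); A=np.c_[d1,-d2]; t=np.linalg.lstsq(A,o2-o1,rcond=None)[0]; print("2view",(o1+d1*t[0]).round(4),(o2+d2*t[1]).round(4))
h0=(b[0]+b[1])/2; y=b[0]-b[1]; yaw=-np.arctan2(y[0],y[1]); x=h0-b[2]
print([q.round(4) for q in b],h0,yaw,np.arctan2(x[1],x[0]),np.linalg.norm(y),np.linalg.norm(x))
t=cv2.imread("pics/top0.png")
for nm,(u,v),z in [("plateTL",(130+487/3.2,200+68/3.2),.012),("plateTR",(130+735/3.2,200+83/3.2),.012),("plateBR",(130+722/3.2,200+304/3.2),.012),("plateBL",(130+274/3.2,200+275/3.2),.012),
 ("tr1",(130+50/3.2,200+128/3.2),.016),("tr2",(130+28/3.2,200+245/3.2),.016),("tr3",(130+245/3.2,200+277/3.2),.016),("tr4",(130+262/3.2,200+155/3.2),.016),("post",(130+534/3.2,200+176/3.2),.095),("pivot",(130+530/3.2,200+272/3.2),.054)]: print(nm,onz("top",u,v,z).round(4))
E
```

```text
2view [0.4984 0.1039 0.1375] [0.4994 0.1038 0.1377]
2view [0.4272 0.1897 0.1376] [0.427  0.1897 0.1376]
[array([0.5127, 0.2617]), array([0.4983, 0.1038]), array([0.4271, 0.1896])] [0.50550447 0.18275847] -0.09050965148127421 -0.08731946562743437 0.158550900675634 0.07868421021650254
plateTL [0.614  0.0684 0.012 ]
plateTR [ 0.5931 -0.1766  0.012 ]
plateBR [ 0.3765 -0.1565  0.012 ]
plateBL [0.4142 0.2766 0.012 ]
tr1 [0.5631 0.4984 0.016 ]
tr2 [0.4484 0.5152 0.016 ]
tr3 [0.4126 0.3037 0.016 ]
tr4 [0.5314 0.2892 0.016 ]
post [0.4944 0.0182 0.095 ]
pivot [0.4088 0.0257 0.054 ]
```

```bash
cat >> h.py <<'E'
HUB=np.array([.5055,.1827]); YAW=-.089
RS=np.array([[np.cos(YAW),-np.sin(YAW)],[np.sin(YAW),np.cos(YAW)]]); ORG=HUB-RS@[0,.125]
def s2w(x,y): return ORG+RS@[x,y]
def w2s(p): return RS.T@(np.array(p)[:2]-ORG)
def st():
    s=ctrl.observe(); R=Rn.from_euler("xyz",s["tool_rot"]).as_matrix()
    print("t",round(s["time_s"],2),"pos",s["tool_pos"].round(4),"rot",np.degrees(s["tool_rot"]).round(2),"S",w2s(s["tool_pos"]).round(4),"F",s["wrist_force"].round(1),"w",round(s["grip_width"],4),"gf",round(s["grip_force"],1)); return s,R
def need(x,y,z,yaw=np.pi/2+YAW,world=False):
    s,R=st(); p=np.r_[(x,y) if world else s2w(x,y),z]; a=Rn.from_matrix(R).as_euler("xyz")[2]
    print("need tool xyz mm",(R.T@(p-s["tool_pos"])*1000).round(1),"turn",round(np.degrees((a-yaw+np.pi)%(2*np.pi)-np.pi),2))
E
M="python3 -m handwheel"
$M '[[-0.0295,-0.0236,0,0,0],[-0.0295,-0.0236,0,0,0],[-0.0295,-0.0236,0,0,0],[-0.0295,-0.0236,0,0,0],[-0.0295,-0.0236,0,0,0]]'
$M '[[-0.0295,-0.0236,0,0,0],[-0.0295,-0.0236,0,0,0],[-0.0295,-0.0236,0,0,0],[-0.0295,-0.0236,0,0,0],[-0.0295,-0.0236,0,0,0]]'
$M '[[-0.0295,-0.0236,0,0,0],[-0.0295,-0.0236,0,0,0],[-0.0295,-0.0236,0,0,0],[-0.0295,-0.0236,0,0,0],[-0.0295,-0.0236,0,0,0]]'
$M '[[-0.0295,-0.0236,0,0,0],[0,0,0,7.16,0.5],[0,0,0,7.16,0.5],[0,0,0,7.16,0.5],[0,0,0,7.16,0.5]]'
$M '[[0,0,0,7.16,0.5],[0,0,0,7.16,0.5],[0,0,0,7.16,0.5],[0,0,0,7.16,0.5],[0,0,0,7.16,0.5]]'
$M '[[0,0,0,7.16,0.5],[0,0,0,7.16,0.5],[0,0,0,1.5,0.5],[0,0,0,0,0.5]]'
python3 - <<'E'
from h import *
need(.005,-.035,.06); im=eyes.get_image("wrist"); cv2.imwrite("pics/w1.png",im)
print(proj("wrist",np.r_[s2w(.005,-.035),.095]),proj("wrist",np.r_[s2w(-.08,-.035),.054]))
E
```

```text
time_s: 0.57
tool_pos: [0.2472, 0.3541, 0.231]
tool_rot: [-3.141, -0.0, 2.884]
wrist_force: [0.8, 0.5, 0.6]
grip_width: 0.0852
grip_force: 0.0
time_s: 0.98
tool_pos: [0.3597, 0.2021, 0.2313]
tool_rot: [3.141, 0.0, 2.883]
wrist_force: [0.5, 1.0, 0.4]
grip_width: 0.0855
grip_force: 0.0
time_s: 1.4
tool_pos: [0.4721, 0.0502, 0.2312]
tool_rot: [3.141, -0.0, 2.882]
wrist_force: [1.1, 1.0, 0.1]
grip_width: 0.0854
grip_force: 0.0
time_s: 1.82
tool_pos: [0.494, 0.0212, 0.2308]
tool_rot: [-3.141, -0.001, 2.376]
wrist_force: [0.4, -1.3, -0.0]
grip_width: 0.043
grip_force: 0.0
time_s: 2.23
tool_pos: [0.4938, 0.0217, 0.231]
tool_rot: [-3.141, -0.0, 1.752]
wrist_force: [0.1, -0.5, 0.1]
grip_width: 0.0428
grip_force: 0.0
time_s: 2.57
tool_pos: [0.4938, 0.0217, 0.231]
tool_rot: [-3.141, 0.0, 1.481]
wrist_force: [0.3, 0.4, 0.5]
grip_width: 0.0428
grip_force: 0.0
t 2.57 pos [0.4938 0.0217 0.231 ] rot [-179.97    0.     84.88] S [ 0.0027 -0.0364] F [0.3 0.4 0.5] w 0.0428 gf 0.0
need tool xyz mm [  1.4   2.4 171. ] turn -0.02
[319.86506084 227.57443622] [225.01685709 216.65727272]
```

View pics/w1.png

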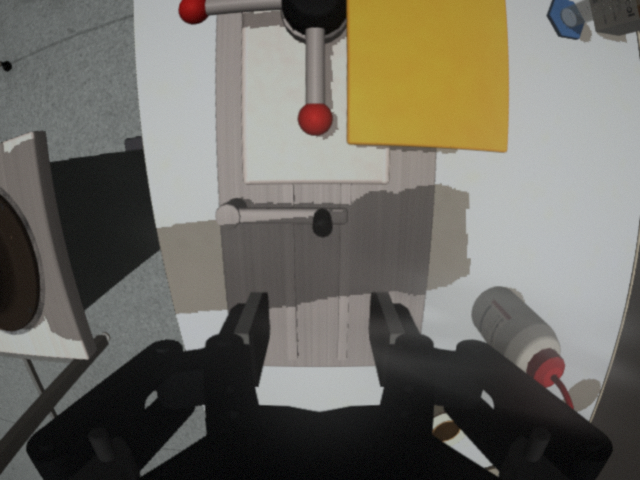

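The post top is at (322,228), predicted (320,228), so the pose fit holds. Now I descend, grip the post and swing the bar.

```bash
M="python3 -m handwheel"
$M '[[0.0014,0.0024,0.0417,0,0.5],[0,0,0.0417,0,0.5],[0,0,0.0417,0,0.5],[0,0,0.0417,0,0.5],[0,0,0.003,0,0.5]]' 25 | tr '\n' ' '
$M '[[0,0,0,0,1],[0,0,0,0,1],[0,0,0,0,1],[0,0,0,0,1]]' 25 | tr '\n' ' '
$M '[[-0.0169,-0.0017,0,0,1],[-0.0162,-0.005,0,0,1],[-0.0149,-0.0081,0,0,1],[-0.013,-0.011,0,0,1]]' 25| tr '\n' ' '
$M '[[-0.0105,-0.0133,0,0,1],[-0.0077,-0.0151,0,0,1],[-0.0046,-0.0164,0,0,1],[-0.0012,-0.0169,0,0,1],[0,0,0,0,1]]' 25| tr '\n' ' '
```

```text
time_s: 3.03 tool_pos: [0.4909, 0.0226, 0.0544] tool_rot: [-3.129, 0.002, 1.483] wrist_force: [-0.7, -0.4, -0.4] grip_width: 0.0428 grip_force: 0.0 time_s: 3.37 tool_pos: [0.4964, 0.023, 0.0639] tool_rot: [3.141, -0.0, 1.482] wrist_force: [-5.8, -0.0, -3.2] grip_width: 0.0151 grip_force: 26.0 time_s: 3.7 tool_pos: [0.4688, -0.0367, 0.0642] tool_rot: [3.135, 0.001, 1.482] wrist_force: [9.6, -4.6, -14.8] grip_width: 0.015 grip_force: 25.3 time_s: 4.12 tool_pos: [0.4019, -0.0568, 0.0651] tool_rot: [3.137, 0.006, 1.48] wrist_force: [-3.7, -10.8, -2.1] grip_width: 0.0145 grip_force: 25.5
```

```bash
M="python3 -m handwheel"
$M '[[0,0,0,0,0.5],[0,0,0,0,0.5],[0,0,-0.0417,0,0.5],[0,0,-0.0417,0,0.5],[0,0,-0.0417,0,0.5]]' | tr '\n' ' '
$M '[[0,0,-0.01,0,1],[0.0417,0,0,0,1],[0.0417,0,0,0,1],[0.0417,0,0,0,1],[0.0417,0,0,0,1]]' | tr '\n' ' '
$M '[[0.04,0.0,0,0,1],[0.04,0.0,0,0,1],[0.02,0.029,0,0,1],[0,0,0,0,1]]' | tr '\n' ' '
python3 - <<'E'
from h import *
need(-.0526,.1505,.125)
t=eyes.get_image("top"); cv2.imwrite("pics/t2.png",cv2.resize(t[195:310,130:370],None,fx=3,fy=3))
E
```

```text
time_s: 4.53 tool_pos: [0.402, -0.0538, 0.1898] tool_rot: [3.14, -0.0, 1.483] wrist_force: [1.2, 0.0, 0.5] grip_width: 0.0426 grip_force: 0.0 time_s: 4.95 tool_pos: [0.4175, 0.114, 0.1986] tool_rot: [3.138, -0.002, 1.481] wrist_force: [1.7, -0.6, 0.0] grip_width: -0.0001 grip_force: 0.0 time_s: 5.28 tool_pos: [0.4581, 0.2139, 0.1968] tool_rot: [3.139, -0.002, 1.487] wrist_force: [-0.3, -0.7, -0.3] grip_width: -0.0005 grip_force: 0.0 t 5.28 pos [0.4581 0.2139 0.1968] rot [ 1.7984e+02 -1.3000e-01  8.5210e+01] S [-0.05    0.1518] F [-0.3 -0.7 -0.3] w -0.0005 gf 0.0
need tool xyz mm [-1.5 -2.8 71.8] turn 0.31
```

View pics/t2.png

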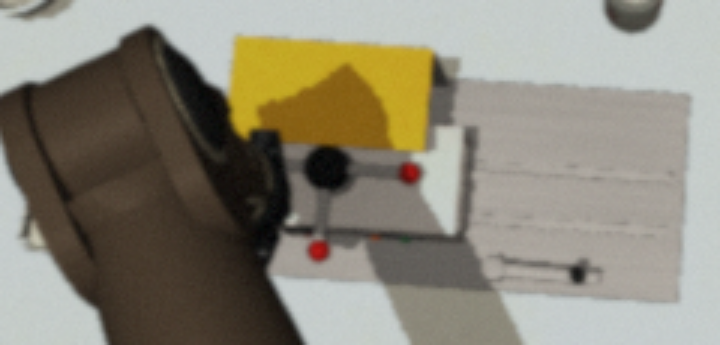

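The bar is open: post at crop (577,272), level with the pivot at (497,268). First capstan stroke:

```bash
M="python3 -m handwheel"
$M '[[-0.0015,-0.0026,0.0417,0,1],[0,0,0.03,0,1],[0,0,0,0,1]]' | tr '\n' ' '
$M '[[-0.0095,-0.0034,0,0,1],[-0.0099,-0.0018,0,0,1],[-0.0102,0,0,0,1],[-0.0099,0.0018,0,0,1],[-0.0095,0.0034,0,0,1]]' | tr '\n' ' '
$M '[[-0.0088,0.0051,0,0,1],[-0.0077,0.0065,0,0,1],[-0.0065,0.0077,0,0,1],[-0.0051,0.0088,0,0,1],[-0.0034,0.0095,0,0,1]]' | tr '\n' ' '
$M '[[0.002,-0.005,0,0,1],[0,-0.002,-0.0417,0,1],[0,0,-0.02,0,1]]' | tr '\n' ' '
python3 - <<'E'
from h import *
st(); t=eyes.get_image("top"); s=eyes.get_image("side")
for p,sz,bx in [b for b in blobs(t,0,8,amin=8)+blobs(t,170,180,amin=8) if 180<b[0][0]<300 and b[0][1]>205]:
    w=onz("top",*p,.138); r=w2s(w)-[0,.125]; print(p,sz,r.round(4),np.linalg.norm(r).round(3),np.degrees(np.arctan2(r[1],r[0])).round(1))
cv2.imwrite("pics/s3.png",cv2.resize(s[150:310,230:390],None,fx=3.5,fy=3.5))
E
```

```text
time_s: 5.58 tool_pos: [0.4485, 0.206, 0.1206] tool_rot: [-3.135, 0.004, 1.482] wrist_force: [-0.3, -0.6, -0.8] grip_width: 0.0001 grip_force: 0.0 time_s: 6.0 tool_pos: [0.448, 0.163, 0.1288] tool_rot: [3.14, -0.013, 1.485] wrist_force: [-2.4, 19.2, 1.6] grip_width: -0.0002 grip_force: 8.5 time_s: 6.42 tool_pos: [0.4797, 0.1254, 0.1286] tool_rot: [-3.138, -0.006, 1.483] wrist_force: [-14.5, 5.3, 5.6] grip_width: 0.0003 grip_force: 8.2 time_s: 6.67 tool_pos: [0.4744, 0.1262, 0.1909] tool_rot: [3.14, -0.0, 1.481] wrist_force: [1.3, 0.3, 0.3] grip_width: -0.0004 grip_force: 0.0 t 6.67 pos [0.4744 0.1262 0.1909] rot [ 1.799e+02 -2.000e-02  8.487e+01] S [-0.0259  0.066 ] F [1.3 0.3 0.3] w -0.0004 gf 0.0
[265.9, 252.5] 36 [-0.0004 -0.079 ] 0.079 -90.3
```

View pics/s3.png

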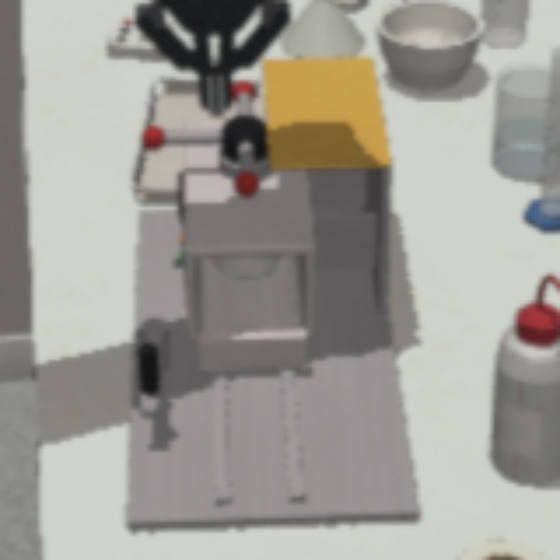

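One stroke gave exactly 90°: the ball reads -90.3° and the carriage is showing in the mouth. I'll do two more strokes.

```bash
M="python3 -m handwheel"
$M '[[0.0417,-0.0134,0,0,1],[0.0417,-0.0134,0,0,1],[0,0,0.0417,0,1],[0,0,0.023,0,1],[0,0,0,0,1]]' | tr '\n' ' '
$M '[[-0.0095,-0.0034,0,0,1],[-0.0099,-0.0018,0,0,1],[-0.0102,0,0,0,1],[-0.0099,0.0018,0,0,1],[-0.0095,0.0034,0,0,1]]' | tr '\n' ' '
$M '[[-0.0088,0.0051,0,0,1],[-0.0077,0.0065,0,0,1],[-0.0065,0.0077,0,0,1],[-0.0051,0.0088,0,0,1],[-0.0034,0.0095,0,0,1]]' | tr '\n' ' '
$M '[[0.002,-0.005,0,0,1],[0,-0.002,-0.0417,0,1],[0,0,-0.02,0,1]]' | tr '\n' ' '
echo; cat > caps.py <<'E'
from h import *
st(); t=eyes.get_image("top")
for p,sz,bx in [b for b in blobs(t,0,8,amin=8)+blobs(t,170,180,amin=8) if 180<b[0][0]<300 and b[0][1]>205]:
    w=onz("top",*p,.138); r=w2s(w)-[0,.125]; print(p,sz,np.linalg.norm(r).round(3),np.degrees(np.arctan2(r[1],r[0])).round(1))
E
python3 caps.py
$M '[[0.0417,-0.0134,0,0,1],[0.0417,-0.0134,0,0,1],[0,0,0.0417,0,1],[0,0,0.023,0,1],[0,0,0,0,1]]' | tr '\n' ' '
$M '[[-0.0095,-0.0034,0,0,1],[-0.0099,-0.0018,0,0,1],[-0.0102,0,0,0,1],[-0.0099,0.0018,0,0,1],[-0.0095,0.0034,0,0,1]]' | tr '\n' ' '
$M '[[-0.0088,0.0051,0,0,1],[-0.0077,0.0065,0,0,1],[-0.0065,0.0077,0,0,1],[-0.0051,0.0088,0,0,1],[-0.0034,0.0095,0,0,1]]' | tr '\n' ' '
$M '[[0.002,-0.005,0,0,1],[0,-0.002,-0.0417,0,1],[0,0,-0.02,0,1]]' | tr '\n' ' '
python3 caps.py
```

```text
time_s: 7.18 tool_pos: [0.4542, 0.2075, 0.119] tool_rot: [-3.137, 0.003, 1.483] wrist_force: [-1.1, 0.3, 0.5] grip_width: 0.0001 grip_force: 0.0 time_s: 7.6 tool_pos: [0.4533, 0.1638, 0.1259] tool_rot: [3.14, -0.014, 1.484] wrist_force: [-6.3, 20.1, 4.6] grip_width: 0.0 grip_force: 10.0 time_s: 8.02 tool_pos: [0.4842, 0.1253, 0.125] tool_rot: [-3.137, -0.005, 1.482] wrist_force: [-16.5, 5.6, 2.8] grip_width: -0.0 grip_force: 8.2 time_s: 8.27 tool_pos: [0.4798, 0.1263, 0.1878] tool_rot: [3.14, -0.0, 1.481] wrist_force: [0.2, -0.4, 0.5] grip_width: 0.0003 grip_force: 0.0 
t 8.27 pos [0.4798 0.1263 0.1878] rot [ 1.7989e+02 -2.0000e-02  8.4830e+01] S [-0.0206  0.0665] F [ 0.2 -0.4  0.5] w 0.0003 gf 0.0
[265.8, 250.2] 42 0.078 -85.5
time_s: 8.73 tool_pos: [0.4599, 0.2078, 0.1168] tool_rot: [-3.138, 0.002, 1.483] wrist_force: [-0.2, -0.9, 0.3] grip_width: -0.0001 grip_force: 0.0 time_s: 9.15 tool_pos: [0.4585, 0.1647, 0.1236] tool_rot: [3.14, -0.016, 1.485] wrist_force: [-6.5, 24.4, 5.4] grip_width: -0.0 grip_force: 11.6 time_s: 9.57 tool_pos: [0.4887, 0.1255, 0.1217] tool_rot: [-3.136, -0.005, 1.482] wrist_force: [-17.8, 9.2, 2.2] grip_width: -0.0001 grip_force: 8.4 time_s: 9.82 tool_pos: [0.4852, 0.1264, 0.1853] tool_rot: [3.139, -0.001, 1.48] wrist_force: [1.1, 0.1, 0.9] grip_width: 0.0003 grip_force: 0.0 t 9.82 pos [0.4852 0.1264 0.1853] rot [ 1.7984e+02 -3.0000e-02  8.4810e+01] S [-0.0152  0.0671] F [1.1 0.1 0.9] w 0.0003 gf 0.0
[266.0, 248.2] 35 0.079 -81.3
```

```bash
M="python3 -m handwheel"
$M '[[0.0417,-0.021,0,0,1],[0.0417,-0.021,0,0,1],[0,0,0.0417,0,1],[0,0,0.018,0,1],[0,0,0,0,1]]' | tr '\n' ' '
$M '[[-0.0095,-0.0034,0,0,1],[-0.0099,-0.0018,0,0,1],[-0.0102,0,0,0,1],[-0.0099,0.0018,0,0,1],[-0.0095,0.0034,0,0,1]]' | tr '\n' ' '
$M '[[-0.0088,0.0051,0,0,1],[-0.0077,0.0065,0,0,1],[-0.0065,0.0077,0,0,1],[-0.0051,0.0088,0,0,1]]' | tr '\n' ' '
$M '[[-0.0017,0.0047,0,0,1]]' | tr '\n' ' '
$M '[[-0.0017,0.0047,0,0,1]]' | tr '\n' ' '
python3 caps.py
```

```text
time_s: 10.28 tool_pos: [0.4532, 0.2042, 0.12] tool_rot: [-3.14, 0.002, 1.482] wrist_force: [-1.8, -1.1, -0.5] grip_width: 0.0 grip_force: 0.0 time_s: 10.7 tool_pos: [0.4521, 0.1602, 0.1257] tool_rot: [3.138, -0.014, 1.484] wrist_force: [-6.7, 19.7, 6.1] grip_width: -0.0001 grip_force: 9.4 time_s: 11.03 tool_pos: [0.4746, 0.1268, 0.1249] tool_rot: [-3.14, -0.007, 1.482] wrist_force: [-12.3, 9.8, 5.3] grip_width: 0.0 grip_force: 7.1 time_s: 11.12 tool_pos: [0.4792, 0.1235, 0.1244] tool_rot: [-3.14, -0.005, 1.481] wrist_force: [-12.6, 5.7, 3.7] grip_width: 0.0002 grip_force: 6.6 time_s: 11.2 tool_pos: [0.4824, 0.1219, 0.124] tool_rot: [-3.137, -0.005, 1.481] wrist_force: [-30.9, 16.3, 14.0] grip_width: -0.0001 grip_force: 17.1 t 11.2 pos [0.4824 0.1219 0.124 ] rot [-179.75   -0.31   84.87] S [-0.0176  0.0624] F [-30.9  16.3  14. ] w -0.0001 gf 17.1
```

```bash
M="python3 -m handwheel"
$M '[[0.003,-0.007,0,0,1],[0,0,-0.0417,0,1],[0,0,-0.0417,0,0],[-0.03,0.004,-0.028,0,0],[-0.0417,0,0,0,0]]' | tr '\n' ' '
$M '[[-0.0417,0.01,0,0,0],[-0.0417,0.01,0,0,0],[-0.016,0,0,0,0],[0,0,0,0,0],[0,0,0,0,0]]' | tr '\n' ' '
python3 caps.py
python3 - <<'E'
from h import *
st(); im=eyes.get_image("wrist"); cv2.imwrite("pics/w4.png",im)
for y in (-.199,-.105,-.015): print(y,proj("wrist",np.r_[s2w(0,y),.024]).round())
E
```

```text
time_s: 11.67 tool_pos: [0.4791, 0.0535, 0.2416] tool_rot: [3.128, -0.003, 1.485] wrist_force: [0.8, 0.1, -0.3] grip_width: 0.0357 grip_force: 0.0 time_s: 12.08 tool_pos: [0.4866, -0.0468, 0.2349] tool_rot: [3.138, 0.0, 1.478] wrist_force: [-0.5, 1.0, 0.3] grip_width: 0.0855 grip_force: 0.0 t 12.08 pos [ 0.4866 -0.0468  0.2349] rot [179.79   0.    84.68] S [ 0.0016 -0.1053] F [-0.5  1.   0.3] w 0.0855 gf 0.0
[210.7, 249.1] 34 0.08 90.8
[266.1, 251.7] 37 0.079 -88.6
[236.2, 278.0] 41 0.079 -179.1
t 12.13 pos [ 0.4867 -0.0458  0.2344] rot [ 1.7983e+02 -1.0000e-02  8.4790e+01] S [ 0.0016 -0.1042] F [-0.   0.6 -0.4] w 0.0854 gf 0.0
-0.199 [315. 300.]
-0.105 [315. 212.]
-0.015 [315. 118.]
```

View pics/w4.png

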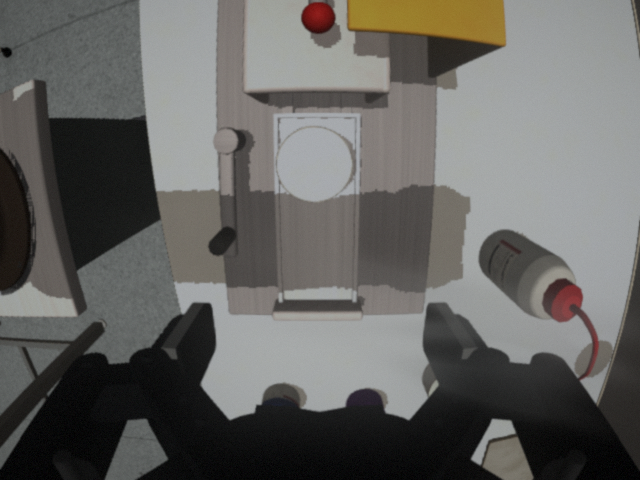

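The carriage is fully out (capstan about 361°) with one white jar, lid centre px (315,164). I'll locate it.

```bash
python3 - <<'E'
from h import *
im=cv2.imread("pics/w4.png"); g=cv2.medianBlur(cv2.cvtColor(im,cv2.COLOR_BGR2GRAY),3)
c=cv2.HoughCircles(g,cv2.HOUGH_GRADIENT,1,60,param1=100,param2=25,minRadius=32,maxRadius=48); print(c)
for q in c[0]:
    p=onz("wrist",q[0],q[1],.082); r=onz("wrist",q[0]+q[2],q[1],.082); print(p.round(4),w2s(p).round(4),np.linalg.norm(r-p).round(4))
p=onz("wrist",315,164,.082); s=w2s(p); need(*s,.043)
E
```

```text
[[[314.5 163.5  36.4]]]
[0.4896 0.0046 0.082 ] [ 0.     -0.0538] 0.0288
t 12.18 pos [ 0.4867 -0.045   0.234 ] rot [ 1.7986e+02 -1.0000e-02  8.4870e+01] S [ 0.0015 -0.1035] F [ 0.6  1.  -0.5] w 0.0855 gf 0.0
need tool xyz mm [ 49.3  -1.5 191. ] turn -0.03
```

```bash
M="python3 -m handwheel"
$M '[[0.025,-0.0015,0.02,0,0],[0.0243,0,0.0417,0,0],[0,0,0.0417,0,0],[0,0,0.0417,0,0],[0,0,0.03,0,0]]' 40| tr '\n' ' '
$M '[[0,0,0.0159,0,0],[0,0,0,0,0]]' 40| tr '\n' ' '
$M '[[0,0,0,0,1],[0,0,0,0,1],[0,0,0,0,1],[0,0,0,0,1]]' 40| tr '\n' ' '
$M '[[0,0,-0.02,0,1],[0,0,-0.04,0,1],[0,0,-0.04,0,1],[0,0,-0.04,0,1],[0,0,-0.04,0,1]]' 40| tr '\n' ' '
python3 - <<'E'
from h import *
need(.4889,.4016,.22,world=True)
E
```

```text
time_s: 12.6 tool_pos: [0.4878, 0.0027, 0.0606] tool_rot: [-3.14, 0.0, 1.485] wrist_force: [0.3, -0.3, -0.2] grip_width: 0.0854 grip_force: 0.0 time_s: 12.77 tool_pos: [0.4863, 0.0023, 0.0438] tool_rot: [-3.135, 0.001, 1.484] wrist_force: [-0.9, -0.2, 0.2] grip_width: 0.0853 grip_force: 0.0 time_s: 13.1 tool_pos: [0.4906, 0.0014, 0.0495] tool_rot: [3.138, -0.001, 1.483] wrist_force: [-2.6, 1.9, 7.8] grip_width: 0.0598 grip_force: 43.9 time_s: 13.52 tool_pos: [0.4891, 0.0009, 0.2303] tool_rot: [3.139, -0.0, 1.482] wrist_force: [0.9, -0.6, -1.7] grip_width: 0.0594 grip_force: 43.9 t 13.52 pos [0.4891 0.0009 0.2303] rot [179.88  -0.    84.9 ] S [-0.0001 -0.0575] F [ 0.9 -0.6 -1.7] w 0.0594 gf 43.9
need tool xyz mm [399.1 -35.8  10.2] turn 0.0
```

```bash
M="python3 -m handwheel"
$M '[[0.0399,-0.0036,0,0,1],[0.0399,-0.0036,0,0,1],[0.0399,-0.0036,0,0,1],[0.0399,-0.0036,0,0,1],[0.0399,-0.0036,0,0,1]]' 40| tr '\n' ' '
$M '[[0.0399,-0.0036,0,0,1],[0.0399,-0.0036,0,0,1],[0.0399,-0.0036,0,0,1],[0.0399,-0.0036,0,0,1],[0.0399,-0.0036,0,0,1]]' 40| tr '\n' ' '
$M '[[0,0,0,0,1],[0,0,0,0,1]]' 40| tr '\n' ' '
python3 - <<'E'
from h import *
need(.4889,.4016,.028,world=True)
s=eyes.get_image("side"); t=eyes.get_image("top"); o=np.hstack([cv2.resize(s[130:290,240:360],(390,520)),cv2.resize(t[200:310,120:220],(400,520))])
cv2.imwrite("pics/c5.png",o)
E
```

```text
time_s: 13.93 tool_pos: [0.4891, 0.2031, 0.2287] tool_rot: [3.139, -0.001, 1.481] wrist_force: [1.5, 0.3, -1.5] grip_width: 0.0593 grip_force: 43.9 time_s: 14.35 tool_pos: [0.4886, 0.4038, 0.2284] tool_rot: [3.14, -0.001, 1.482] wrist_force: [0.8, 0.1, -0.9] grip_width: 0.0593 grip_force: 43.9 time_s: 14.52 tool_pos: [0.4884, 0.4038, 0.2269] tool_rot: [3.141, 0.0, 1.485] wrist_force: [-0.8, 0.3, -1.1] grip_width: 0.0593 grip_force: 43.9 t 14.52 pos [0.4884 0.4038 0.2269] rot [179.99   0.    85.1 ] S [-0.0367  0.3437] F [-0.8  0.3 -1.1] w 0.0593 gf 43.9
need tool xyz mm [ -2.2   0.6 198.9] turn 0.19
```

View pics/c5.png

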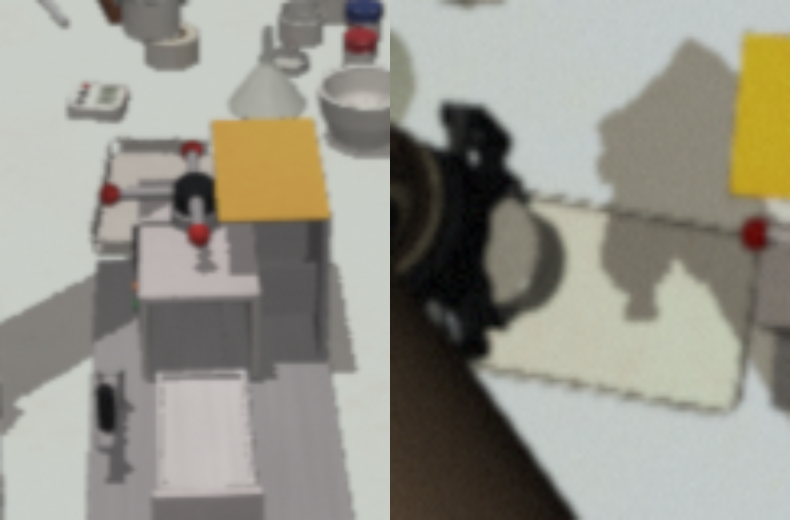

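The carriage is empty and the jar hangs over the tray. I'll lower it and release.

```bash
M="python3 -m handwheel"
$M '[[-0.0022,0.0006,0.04,0,1],[0,0,0.04,0,1],[0,0,0.04,0,1],[0,0,0.04,0,1],[0,0,0.02,0,1]]' 40| tr '\n' ' '
$M '[[0,0,0.01,0,1],[0,0,0.005,0,1],[0,0,0.003,0,1],[0,0,0,0,1]]' 40| tr '\n' ' '
python3 -c "from h import *; st()"
```

```text
time_s: 15.03 tool_pos: [0.4877, 0.396, 0.0431] tool_rot: [-3.138, 0.004, 1.48] wrist_force: [-0.8, -0.8, -2.2] grip_width: 0.0596 grip_force: 43.9 time_s: 15.37 tool_pos: [0.4902, 0.3995, 0.0307] tool_rot: [3.14, -0.002, 1.481] wrist_force: [-0.4, -0.0, -0.7] grip_width: 0.0597 grip_force: 43.9 t 15.37 pos [0.4902 0.3995 0.0307] rot [ 1.799e+02 -1.000e-01  8.487e+01] S [-0.0345  0.3396] F [-0.4 -0.  -0.7] w 0.0597 gf 43.9
```

```bash
M="python3 -m handwheel"
$M '[[0,0,0.002,0,1],[0,0,0.001,0,1],[0,0,0,0,1]]' 40| tr '\n' ' '
$M '[[0,0,0.001,0,1],[0,0,0,0,1]]' 40| tr '\n' ' '
```

```text
time_s: 15.62 tool_pos: [0.4898, 0.3998, 0.0273] tool_rot: [3.14, -0.001, 1.482] wrist_force: [0.5, 0.6, 1.2] grip_width: 0.0596 grip_force: 44.1 time_s: 15.78 tool_pos: [0.4898, 0.3999, 0.0272] tool_rot: [3.14, -0.002, 1.482] wrist_force: [-2.0, -1.3, 7.9] grip_width: 0.0594 grip_force: 44.7
```

```bash
M="python3 -m handwheel"
$M '[[0,0,0,0,0],[0,0,0,0,0],[0,0,0,0,0],[0,0,-0.03,0,0],[0,0,-0.0417,0,0]]' 40| tr '\n' ' '
$M '[[0,0,-0.0417,0,0],[0,0,-0.0417,0,0],[0,0,-0.0417,0,0],[-0.0406,0.001,0,0,0],[-0.0406,0.001,0,0,0]]' | tr '\n' ' '
$M '[[-0.0406,0.001,0,0,0],[-0.0406,0.001,0,0,0],[-0.0406,0.001,0,0,0],[-0.0406,0.001,0,0,0],[-0.0406,0.001,0,0,0]]' | tr '\n' ' '
$M '[[-0.0406,0.001,0,0,0],[-0.0406,0.001,0,0,0],[-0.0406,0.001,0,0,0],[-0.0406,0.001,0,0,0],[-0.0406,0.001,0,0,0]]' | tr '\n' ' '
$M '[[-0.0406,0.001,0,0,0],[-0.0406,0.001,0,0,0],[-0.0406,0.001,0,0,0],[-0.0406,0.001,0,0,0],[-0.0406,0.001,0,0,0]]' | tr '\n' ' '
$M '[[-0.0406,0.001,0,0,0],[-0.0406,0.001,0,0,0],[0,0,0,0,0],[0,0,0,0,0]]' | tr '\n' ' '
cat > jars.py <<'E'
from h import *
s=st()[0]; im=eyes.get_image("wrist"); t=eyes.get_image("top"); sd=eyes.get_image("side")
for nm,(a,b) in (("blue",(108,125)),("purp",(126,160))):
    for n,i,lim in (("wrist",im,300),("top",t,90)):
        for p,sz,bx in blobs(i,a,b,amin=lim):
            if n=="top" and (p[0]<360 or p[1]<200): continue
            w=onz(n,*p,.046); print(nm,n,p,sz,w[:2].round(4),w2s(w).round(4))
import sys; cv2.imwrite(f"pics/{sys.argv[1]}.png",im); cv2.imwrite(f"pics/{sys.argv[1]}t.png",t); cv2.imwrite(f"pics/{sys.argv[1]}s.png",sd)
E
python3 jars.py w6
```

```text
time_s: 16.2 tool_pos: [0.4868, 0.3975, 0.093] tool_rot: [-3.135, 0.006, 1.482] wrist_force: [1.1, 0.8, 0.1] grip_width: 0.0855 grip_force: 0.0 time_s: 16.62 tool_pos: [0.486, 0.3203, 0.2255] tool_rot: [3.135, -0.005, 1.485] wrist_force: [0.1, -0.8, -0.6] grip_width: 0.0857 grip_force: 0.0 time_s: 17.03 tool_pos: [0.4703, 0.1139, 0.2218] tool_rot: [3.141, -0.0, 1.483] wrist_force: [0.7, -0.8, 0.0] grip_width: 0.0852 grip_force: 0.0 time_s: 17.45 tool_pos: [0.4573, -0.0888, 0.222] tool_rot: [3.141, -0.0, 1.482] wrist_force: [0.8, 0.2, 0.2] grip_width: 0.0851 grip_force: 0.0 time_s: 17.87 tool_pos: [0.4443, -0.2917, 0.2219] tool_rot: [3.141, 0.0, 1.482] wrist_force: [0.8, 0.3, 0.4] grip_width: 0.0852 grip_force: 0.0 time_s: 18.2 tool_pos: [0.439, -0.3726, 0.2208] tool_rot: [-3.14, -0.001, 1.479] wrist_force: [-0.2, 0.2, -0.5] grip_width: 0.0855 grip_force: 0.0 t 18.2 pos [ 0.439  -0.3726  0.2208] rot [-1.7993e+02 -6.0000e-02  8.4710e+01] S [-0.0169 -0.434 ] F [-0.2  0.2 -0.5] w 0.0855 gf 0.0
blue wrist [282.8, 122.8] 2272 [ 0.4183 -0.2843] [-0.0454 -0.348 ]
blue top [434.0, 264.9] 161 [ 0.4608 -0.3955] [ 0.0068 -0.4549]
blue top [398.5, 280.6] 163 [ 0.4156 -0.2853] [-0.048  -0.3492]
purp wrist [406.7, 135.2] 2340 [ 0.5231 -0.3028] [ 0.0607 -0.357 ]
purp wrist [248.8, 270.3] 1796 [ 0.3725 -0.4131] [-0.0795 -0.4802]
purp top [402.9, 246.3] 190 [ 0.5201 -0.3039] [ 0.0578 -0.3584]
```

View pics/w6.png

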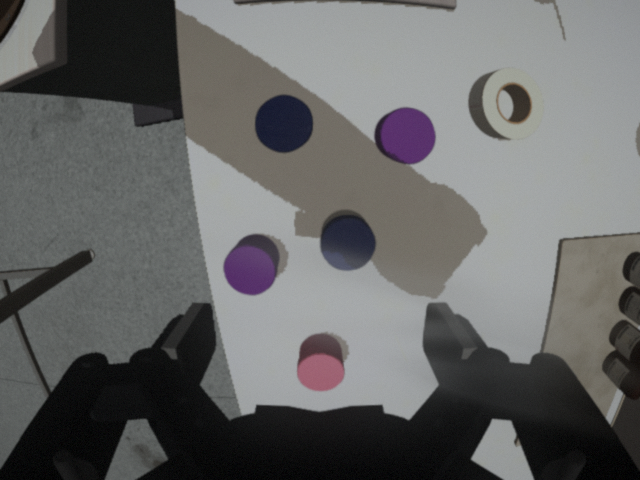

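Blue jars at px (283,123) and (348,242), flanked by purple (407,135), (249,270) and pink (321,365). I'll take the nearer blue one at (348,242).

```bash
python3 - <<'E'
from h import *
w=onz("wrist",348,242,.046); print(w); p=(w[:2]+[.4608,-.3955])/2; need(*p,.013,world=True)
E
```

```text
[ 0.46544493 -0.39387831  0.046     ]
t 18.35 pos [ 0.4397 -0.3698  0.2218] rot [-1.7999e+02 -3.0000e-02  8.4960e+01] S [-0.0164 -0.4311] F [-0.1  0.6  0. ] w 0.0853 gf 0.0
need tool xyz mm [-22.9  25.5 208.8] turn 0.06
```

```bash
M="python3 -m handwheel"
$M '[[-0.0235,0.0265,0,0,0.2],[0,0,0.04,0,0.2],[0,0,0.04,0,0.2],[0,0,0.04,0,0.2],[0,0,0,0,0.2]]' 40| tr '\n' ' '
python3 - <<'E'
from h import *
im=eyes.get_image("wrist"); st(); cv2.imwrite("pics/w7.png",im)
print(blobs(im,108,125,amin=300))
for b in blobs(im,108,125,amin=300): print(onz("wrist",*b[0],.046))
E
```

```text
time_s: 18.77 tool_pos: [0.4605, -0.3914, 0.0935] tool_rot: [-3.131, -0.008, 1.484] wrist_force: [-1.4, 1.8, -1.7] grip_width: 0.0685 grip_force: 0.0 t 18.82 pos [ 0.4618 -0.3928  0.098 ] rot [-179.58   -0.31   85.03] S [ 0.0076 -0.4521] F [-0.5 -0.3  0.7] w 0.0682 gf 0.0
[([219.8, 86.6], 6132, [176, 42, 88, 90])]
[ 0.41939456 -0.28884228  0.046     ]
```

View pics/w7.png

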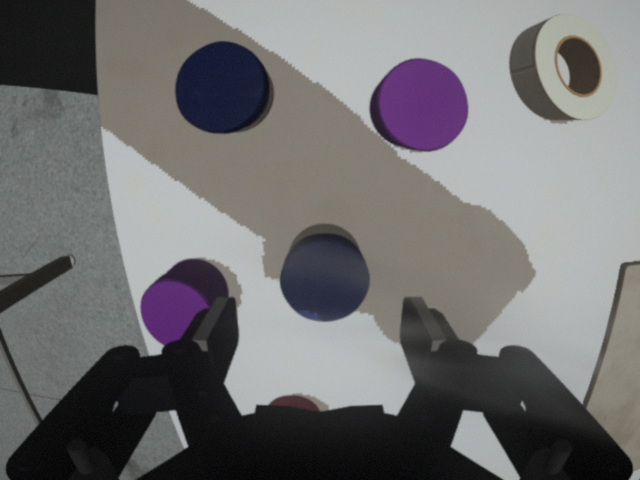

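```bash
python3 - <<'E'
from h import *
w=onz("wrist",325,275,.046); print(w,onz("wrist",180,310,.046)); need(*w[:2],.013,world=True)
E
```

```text
[ 0.46585574 -0.39769043  0.046     ] [ 0.37519458 -0.41429497  0.046     ]
t 18.82 pos [ 0.4618 -0.3928  0.098 ] rot [-179.58   -0.31   85.03] S [ 0.0076 -0.4521] F [-0.5 -0.3  0.7] w 0.0682 gf 0.0
need tool xyz mm [-5.   5.1 84.9] turn 0.13
```

```bash
M="python3 -m handwheel"
$M '[[-0.0025,0.003,0.03,0,0.2],[0,0,0.035,0,0.2],[0,0,0.018,0,0.2],[0,0,0,0,0.2]]' 40| tr '\n' ' '
$M '[[0,0,0,0,1],[0,0,0,0,1],[0,0,0,0,1],[0,0,0,0,1]]' 40| tr '\n' ' '
$M '[[0,0,-0.02,0,1],[0,0,-0.04,0,1],[0,0,-0.04,0,1],[0,0,-0.04,0,1],[0,0,-0.02,0,1]]' 40| tr '\n' ' '
python3 - <<'E'
from h import *
need(0,-.150,.17)
E
```

```text
time_s: 19.15 tool_pos: [0.4664, -0.3978, 0.0181] tool_rot: [-3.139, -0.002, 1.483] wrist_force: [-0.5, -0.1, -0.5] grip_width: 0.0684 grip_force: 0.0 time_s: 19.48 tool_pos: [0.4687, -0.4005, 0.0226] tool_rot: [3.137, 0.003, 1.482] wrist_force: [0.0, 1.9, 7.9] grip_width: 0.0479 grip_force: 42.0 time_s: 19.9 tool_pos: [0.4681, -0.4003, 0.1864] tool_rot: [3.134, 0.005, 1.482] wrist_force: [1.0, -0.0, -1.1] grip_width: 0.0479 grip_force: 41.9 t 19.9 pos [ 0.4681 -0.4003  0.1864] rot [179.58   0.29  84.91] S [ 0.0146 -0.4591] F [ 1.  -0.  -1.1] w 0.0479 gf 41.9
need tool xyz mm [309.1 -14.6  14.7] turn 0.01
```

```bash
M="python3 -m handwheel"
$M '[[0.0386,-0.0018,0,0,1],[0.0386,-0.0018,0,0,1],[0.0386,-0.0018,0,0,1],[0.0386,-0.0018,0,0,1],[0.0386,-0.0018,0,0,1]]' 40| tr '\n' ' '
$M '[[0.0386,-0.0018,0,0,1],[0.0386,-0.0018,0,0,1],[0.0386,-0.0018,0,0,1],[0,0,0,0,1],[0,0,0,0,1]]' 40| tr '\n' ' '
python3 - <<'E'
from h import *
need(0,-.150,.047)
E
```

```text
time_s: 20.32 tool_pos: [0.4751, -0.2048, 0.1808] tool_rot: [3.139, 0.001, 1.481] wrist_force: [0.7, 0.0, -1.7] grip_width: 0.0481 grip_force: 41.9 time_s: 20.73 tool_pos: [0.4804, -0.0885, 0.1808] tool_rot: [3.139, 0.0, 1.486] wrist_force: [-0.4, -1.2, -0.8] grip_width: 0.0479 grip_force: 41.9 t 20.73 pos [ 0.4804 -0.0885  0.1808] rot [1.7982e+02 2.0000e-02 8.5160e+01] S [-0.0009 -0.1473] F [-0.4 -1.2 -0.8] w 0.0479 gf 41.9
need tool xyz mm [ -2.6   0.5 133.8] turn 0.26
```

```bash
M="python3 -m handwheel"
$M '[[-0.0026,0.0005,0.04,0,1],[0,0,0.04,0,1],[0,0,0.035,0,1],[0,0,0.01,0,1],[0,0,0,0,1]]' 40| tr '\n' ' '
$M '[[0,0,0.003,0,1],[0,0,0.002,0,1],[0,0,0,0,1]]' 40| tr '\n' ' '
$M '[[0,0,0.002,0,1],[0,0,0,0,1]]' 40| tr '\n' ' '
```

```text
time_s: 21.15 tool_pos: [0.4781, -0.0936, 0.0519] tool_rot: [-3.137, -0.0, 1.48] wrist_force: [-0.3, -0.0, -0.7] grip_width: 0.048 grip_force: 41.9 time_s: 21.4 tool_pos: [0.4816, -0.0936, 0.0507] tool_rot: [3.138, 0.0, 1.482] wrist_force: [0.1, 0.2, -1.3] grip_width: 0.0476 grip_force: 41.9 time_s: 21.57 tool_pos: [0.4808, -0.0931, 0.0477] tool_rot: [3.14, 0.0, 1.482] wrist_force: [0.1, 0.1, -0.9] grip_width: 0.0477 grip_force: 41.9
```

```bash
M="python3 -m handwheel"
$M '[[0,0,0.0015,0,1],[0,0,0,0,1]]' 40| tr '\n' ' '
$M '[[0,0,0.001,0,1],[0,0,0,0,1]]' 40| tr '\n' ' '
```

```text
time_s: 21.73 tool_pos: [0.4807, -0.0931, 0.0466] tool_rot: [3.14, 0.0, 1.482] wrist_force: [-2.9, -0.3, 7.0] grip_width: 0.0479 grip_force: 42.6 time_s: 21.9 tool_pos: [0.4807, -0.0931, 0.0465] tool_rot: [3.139, 0.0, 1.482] wrist_force: [-5.3, 0.4, 14.7] grip_width: 0.048 grip_force: 43.3
```

```bash
M="python3 -m handwheel"
$M '[[0,0,-0.001,0,0.2],[0,0,0,0,0.2],[0,0,0,0,0.2],[0,0,-0.03,0,0.2],[0,0,-0.04,0,0.2]]' 40| tr '\n' ' '
$M '[[0,0,-0.04,0,0.2],[0,0,-0.02,0,0.2],[-0.0396,-0.0091,0,0,0.2],[-0.0396,-0.0091,0,0,0.2],[-0.0396,-0.0091,0,0,0.2]]' | tr '\n' ' '
$M '[[-0.0396,-0.0091,0,0,0.2],[-0.0396,-0.0091,0,0,0.2],[0,0,0,0,0.2],[0,0,0,0,0.2]]' | tr '\n' ' '
python3 jars.py w8
python3 - <<'E'
from h import *
im=cv2.imread("pics/w8.png"); s=cv2.imread("pics/w8s.png"); cv2.imwrite("pics/c8.png",np.hstack([cv2.resize(im,(440,330)),cv2.resize(s[200:370,220:390],(330,330))]))
E
```

```text
time_s: 22.32 tool_pos: [0.4773, -0.0924, 0.1126] tool_rot: [-3.134, -0.001, 1.482] wrist_force: [1.0, -0.3, 0.1] grip_width: 0.0682 grip_force: 0.0 time_s: 22.73 tool_pos: [0.4424, -0.2097, 0.1758] tool_rot: [3.14, 0.001, 1.485] wrist_force: [0.0, -0.4, -1.0] grip_width: 0.068 grip_force: 0.0 time_s: 23.07 tool_pos: [0.4163, -0.288, 0.1748] tool_rot: [-3.141, -0.001, 1.478] wrist_force: [0.7, -0.5, -0.5] grip_width: 0.0683 grip_force: 0.0 t 23.07 pos [ 0.4163 -0.288   0.1748] rot [-1.7997e+02 -3.0000e-02  8.4660e+01] S [-0.0471 -0.3517] F [ 0.7 -0.5 -0.5] w 0.0683 gf 0.0
blue top [396.9, 280.6] 120 [ 0.4157 -0.2805] [-0.0483 -0.3444]
purp wrist [451.9, 239.7] 2275 [ 0.5237 -0.3009] [ 0.0611 -0.3551]
purp wrist [280.7, 371.8] 1798 [ 0.3737 -0.4108] [-0.0785 -0.4779]
purp top [402.5, 246.3] 181 [ 0.5201 -0.3027] [ 0.0577 -0.3572]
```

View pics/c8.png

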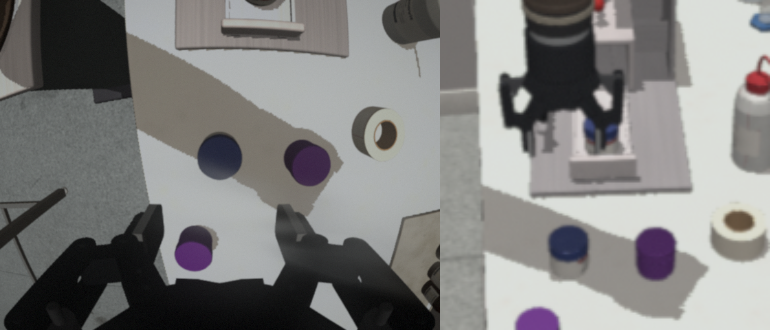

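Remaining blue jar at wrist px about (318,227). The first blue jar stands on the carriage.

```bash
python3 - <<'E'
from h import *
im=cv2.imread("pics/w8.png")
b=max([q for q in blobs(im,105,126,s0=70,v0=30,amin=300) if 270<q[0][0]<370 and q[0][1]<300],key=lambda q:q[1]); print(b)
w=onz("wrist",*b[0],.046); print(w); need(*w[:2],.018,world=True)
E
```

```text
([321.6, 220.8], 2106, [289, 198, 62, 48])
[ 0.42166967 -0.27722155  0.046     ]
t 23.22 pos [ 0.4174 -0.2854  0.1751] rot [-1.7998e+02 -3.0000e-02  8.4960e+01] S [-0.0462 -0.3491] F [ 0.3  0.7 -0.2] w 0.0679 gf 0.0
need tool xyz mm [  8.4   3.6 157.1] turn 0.06
```

```bash
M="python3 -m handwheel"
$M '[[0.0035,0.0025,0.03,0,0.2],[0,0,0.04,0,0.2],[0,0,0.02,0,0.2],[0,0,0,0,0.2],[0,0,0,0,0.2]]' 40| tr '\n' ' '
python3 - <<'E'
from h import *
st(); im=eyes.get_image("wrist"); g=cv2.medianBlur(im[:,:,2],5)
h=cv2.cvtColor(im,cv2.COLOR_BGR2HSV); k=cv2.inRange(h,(100,60,20),(126,255,255)); k[320:]=0
c=max(cv2.findContours(k,0,2)[0],key=cv2.contourArea); (u,v),r=cv2.minEnclosingCircle(c); print(u,v,r,cv2.boundingRect(c))
w=onz("wrist",u,v,.046); print(w,np.linalg.norm(onz("wrist",u+r,v,.046)-w)); need(*w[:2],.018,world=True)
E
```

```text
time_s: 23.63 tool_pos: [0.4199, -0.2812, 0.0849] tool_rot: [-3.14, -0.001, 1.484] wrist_force: [0.5, -1.2, -0.1] grip_width: 0.0686 grip_force: 0.0 t 23.63 pos [ 0.4199 -0.2812  0.0849] rot [-1.7989e+02 -7.0000e-02  8.5050e+01] S [-0.0441 -0.3447] F [ 0.5 -1.2 -0.1] w 0.0686 gf 0.0
313.3446960449219 285.211181640625 44.53131103515625 (269, 260, 89, 60)
[ 0.41865278 -0.28811921  0.046     ] 0.023844811630597332
t 23.68 pos [ 0.4208 -0.2821  0.0863] rot [1.7997e+02 1.0000e-02 8.5020e+01] S [-0.0431 -0.3455] F [-0.7 -1.5  0.6] w 0.0681 gf 0.0
need tool xyz mm [-6.1 -1.6 68.3] turn 0.12
```

```bash
python3 - <<'E'
from h import *
st(); im=eyes.get_image("wrist"); cv2.imwrite("pics/w9.png",im[200:420,180:460])
E
```

```text
t 23.68 pos [ 0.4208 -0.2821  0.0863] rot [1.7997e+02 1.0000e-02 8.5020e+01] S [-0.0431 -0.3455] F [-0.7 -1.5  0.6] w 0.0681 gf 0.0
```

View pics/w9.png

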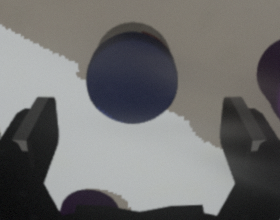

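Lid centre is at full-frame (312,278), giving a target of about (.418, -.284).

```bash
M="python3 -m handwheel"
$M '[[-0.0022,-0.002,0.03,0,0.2],[0,0,0.03,0,0.2],[0,0,0.01,0,0.2],[0,0,0,0,0.2]]' 40| tr '\n' ' '
$M '[[0,0,0,0,1],[0,0,0,0,1],[0,0,0,0,1],[0,0,0,0,1]]' 40| tr '\n' ' '
$M '[[0,0,-0.02,0,1],[0,0,-0.04,0,1],[0,0,-0.04,0,1],[0,0,-0.04,0,1],[0,0,-0.02,0,1]]' 40| tr '\n' ' '
python3 - <<'E'
from h import *
need(0,-.060,.17)
E
```

```text
time_s: 24.07 tool_pos: [0.4171, -0.2842, 0.0144] tool_rot: [-3.139, -0.001, 1.482] wrist_force: [-0.3, -0.3, -0.7] grip_width: 0.0684 grip_force: 0.0 time_s: 24.4 tool_pos: [0.4192, -0.2859, 0.0176] tool_rot: [3.138, 0.002, 1.482] wrist_force: [-1.0, -0.1, 7.1] grip_width: 0.0476 grip_force: 41.8 time_s: 24.82 tool_pos: [0.4192, -0.2859, 0.1815] tool_rot: [3.135, 0.004, 1.482] wrist_force: [0.8, -1.3, -1.3] grip_width: 0.0474 grip_force: 41.8 t 24.82 pos [ 0.4192 -0.2859  0.1815] rot [179.62   0.2   84.91] S [-0.0443 -0.3494] F [ 0.8 -1.3 -1.3] w 0.0474 gf 41.8
need tool xyz mm [289.4  44.2  10.8] turn 0.01
```

```bash
M="python3 -m handwheel"
$M '[[0.0406,0.0063,0,0,1],[0.0406,0.0063,0,0,1],[0.0406,0.0063,0,0,1],[0.0406,0.0063,0,0,1],[0.0406,0.0063,0,0,1]]' 40| tr '\n' ' '
$M '[[0.0406,0.0063,0,0,1],[0.0406,0.0063,0,0,1],[0,0,0,0,1],[0,0,0,0,1]]' 40| tr '\n' ' '
python3 - <<'E'
from h import *
need(0,-.065,.0416)
E
```

```text
time_s: 25.23 tool_pos: [0.4676, -0.0839, 0.1767] tool_rot: [3.139, 0.0, 1.481] wrist_force: [1.0, -0.3, -0.3] grip_width: 0.047 grip_force: 41.7 time_s: 25.57 tool_pos: [0.4875, -0.0036, 0.1762] tool_rot: [3.14, -0.0, 1.487] wrist_force: [0.4, -0.4, -0.7] grip_width: 0.0472 grip_force: 41.7 t 25.57 pos [ 0.4875 -0.0036  0.1762] rot [179.92  -0.    85.19] S [-0.0014 -0.0622] F [ 0.4 -0.4 -0.7] w 0.0472 gf 41.7
need tool xyz mm [ -2.9   1.2 134.6] turn 0.28
```

```bash
M="python3 -m handwheel"
$M '[[-0.0029,0.0012,0.04,0,1],[0,0,0.04,0,1],[0,0,0.035,0,1],[0,0,0.012,0,1],[0,0,0,0,1]]' 40| tr '\n' ' '
$M '[[0,0,0.002,0,1],[0,0,0.002,0,1],[0,0,0,0,1]]' 40| tr '\n' ' '
$M '[[0,0,0.0015,0,1],[0,0,0,0,1]]' 40| tr '\n' ' '
$M '[[0,0,0.001,0,1],[0,0,0,0,1]]' 40| tr '\n' ' '
```

```text
time_s: 25.98 tool_pos: [0.4849, -0.0101, 0.0452] tool_rot: [-3.135, 0.001, 1.48] wrist_force: [-0.4, 0.3, -0.9] grip_width: 0.0472 grip_force: 41.7 time_s: 26.23 tool_pos: [0.489, -0.0093, 0.0458] tool_rot: [3.139, -0.0, 1.481] wrist_force: [0.7, -0.6, -0.9] grip_width: 0.0474 grip_force: 41.7 time_s: 26.4 tool_pos: [0.4886, -0.0089, 0.0437] tool_rot: [3.14, -0.0, 1.482] wrist_force: [-0.4, -0.3, -1.3] grip_width: 0.0472 grip_force: 41.7 time_s: 26.57 tool_pos: [0.488, -0.0087, 0.042] tool_rot: [3.141, -0.0, 1.482] wrist_force: [0.2, -0.5, -0.8] grip_width: 0.0473 grip_force: 41.7
```

```bash
M="python3 -m handwheel"
$M '[[0,0,0.001,0,1],[0,0,0,0,1]]' 40| tr '\n' ' '
$M '[[0,0,0,0,0.2],[0,0,0,0,0.2],[0,0,-0.03,0,0.2],[0,0,-0.04,0,0.2]]' 40| tr '\n' ' '
$M '[[0,0,-0.04,0,1],[0,0,-0.0417,0,1],[-0.04,0,0,0,1],[0,0,0,0,1]]' 40| tr '\n' ' '
python3 - <<'E'
from h import *
st(); im=eyes.get_image("wrist"); s=eyes.get_image("side"); cv2.imwrite("pics/c10.png",np.hstack([cv2.resize(im,(440,330)),cv2.resize(s[130:300,230:400],(330,330))]))
for b in blobs(im,105,126,s0=60,v0=25,amin=300): 
    w=onz("wrist",*b[0],.070); print(b,w2s(w).round(4))
need(-.0526,.1005,.185)
E
```

```text
time_s: 26.73 tool_pos: [0.488, -0.0087, 0.0416] tool_rot: [3.141, -0.0, 1.482] wrist_force: [-2.4, -0.5, 5.4] grip_width: 0.0472 grip_force: 42.4 time_s: 27.07 tool_pos: [0.4851, -0.0087, 0.1082] tool_rot: [-3.134, 0.001, 1.482] wrist_force: [2.0, 0.4, 0.2] grip_width: 0.0679 grip_force: 0.0 time_s: 27.4 tool_pos: [0.4858, -0.052, 0.1955] tool_rot: [3.136, 0.002, 1.48] wrist_force: [-0.1, 0.6, -0.8] grip_width: 0.0197 grip_force: 0.0 t 27.4 pos [ 0.4858 -0.052   0.1955] rot [1.7966e+02 1.4000e-01 8.4780e+01] S [ 0.0012 -0.1105] F [-0.1  0.6 -0.8] w 0.0197 gf 0.0
([315.4, 175.9], 3473, [283, 143, 66, 67]) [-0.0011 -0.0651]
([314.5, 284.8], 2195, [286, 257, 61, 53]) [-0.0021 -0.1488]
t 27.5 pos [ 0.4845 -0.0494  0.1927] rot [ 1.7995e+02 -1.0000e-02  8.4790e+01] S [-0.0003 -0.108 ] F [ 0.8  0.2 -0.1] w 0.0051 gf 0.0
need tool xyz mm [208.4 -52.7   7.7] turn -0.11
```

View pics/c10.png

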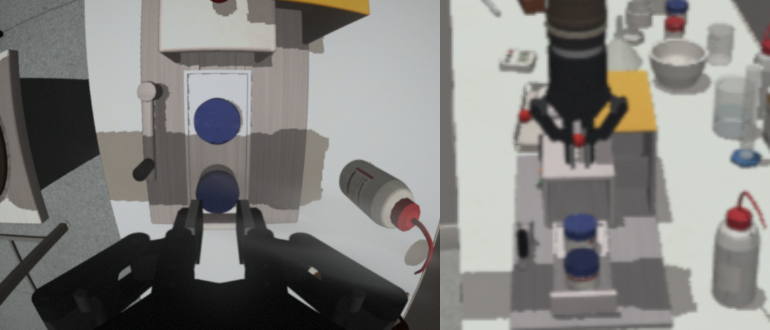

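Both blue jars stand upright on the carriage, at px (217,120) and (218,192) in the left panel. Now I wind the carriage home with mirrored strokes.

```bash
M="python3 -m handwheel"
$M '[[0.0415,-0.0105,0,0,1],[0.0415,-0.0105,0,0,1],[0.0415,-0.0105,0,0,1],[0.0415,-0.0105,0,0,1],[0.0415,-0.0105,0,0,1]]' | tr '\n' ' '
$M '[[0,0,0,0,1],[0,0,0.04,0,1],[0,0,0.025,0,1],[0,0,0,0,1]]' | tr '\n' ' '
python3 -c "from h import *; need(-.0526,.1005,.125)"
```

```text
time_s: 27.92 tool_pos: [0.4499, 0.1594, 0.1915] tool_rot: [-3.14, 0.0, 1.482] wrist_force: [1.2, -0.0, 0.3] grip_width: -0.0001 grip_force: 0.0 time_s: 28.25 tool_pos: [0.4474, 0.1569, 0.1217] tool_rot: [-3.133, 0.004, 1.484] wrist_force: [-1.1, 0.2, -0.0] grip_width: 0.0001 grip_force: 0.0 t 28.25 pos [0.4474 0.1569 0.1217] rot [-179.49    0.22   85.03] S [-0.0556  0.0942] F [-1.1  0.2 -0. ] w 0.0001 gf 0.0
need tool xyz mm [ 6.3  3.  -3.3] turn 0.13
```

```bash
M="python3 -m handwheel"
$M '[[0.006,0.002,-0.002,0,1]]' >/dev/null
$M '[[0.0095,-0.0034,0,0,1],[0.0099,-0.0018,0,0,1],[0.0102,0,0,0,1],[0.0099,0.0018,0,0,1],[0.0095,0.0034,0,0,1]]' | tr '\n' ' '
$M '[[0.0088,0.0051,0,0,1],[0.0077,0.0065,0,0,1],[0.0065,0.0077,0,0,1],[0.0051,0.0088,0,0,1],[0.0034,0.0095,0,0,1]]' | tr '\n' ' '
$M '[[-0.002,-0.005,0,0,1],[0,-0.002,-0.0417,0,1],[0,0,-0.02,0,1]]' | tr '\n' ' '
python3 caps.py
```

```text
time_s: 28.75 tool_pos: [0.4578, 0.2079, 0.1314] tool_rot: [3.14, 0.01, 1.479] wrist_force: [-8.5, -19.6, 10.3] grip_width: 0.0002 grip_force: 10.2 time_s: 29.17 tool_pos: [0.4949, 0.24, 0.1315] tool_rot: [-3.135, 0.0, 1.482] wrist_force: [-18.6, -1.7, 8.3] grip_width: -0.0002 grip_force: 10.2 time_s: 29.42 tool_pos: [0.4909, 0.2388, 0.1944] tool_rot: [3.141, -0.001, 1.482] wrist_force: [1.6, 1.0, 1.1] grip_width: -0.0003 grip_force: 0.0 t 29.42 pos [0.4909 0.2388 0.1944] rot [ 1.7994e+02 -5.0000e-02  8.4900e+01] S [-0.0196  0.1796] F [1.6 1.  1.1] w -0.0003 gf 0.0
[265.6, 254.0] 42 0.079 -93.5
[233.9, 277.8] 40 0.079 176.1
```

```bash
M="python3 -m handwheel"
$M '[[-0.0395,-0.017,0,0,1],[-0.0395,-0.017,0,0,1],[0,0,0.0417,0,1],[0,0,0.026,0,1],[0,0,0,0,1]]' | tr '\n' ' '
$M '[[0.0095,-0.0034,0,0,1],[0.0099,-0.0018,0,0,1],[0.0102,0,0,0,1],[0.0099,0.0018,0,0,1],[0.0095,0.0034,0,0,1]]' | tr '\n' ' '
$M '[[0.0088,0.0051,0,0,1],[0.0077,0.0065,0,0,1],[0.0065,0.0077,0,0,1],[0.0051,0.0088,0,0,1],[0.0034,0.0095,0,0,1]]' | tr '\n' ' '
$M '[[-0.002,-0.005,0,0,1],[0,-0.002,-0.0417,0,1],[0,0,-0.02,0,1]]' | tr '\n' ' '
python3 caps.py
```

```text
time_s: 29.88 tool_pos: [0.4497, 0.1642, 0.1208] tool_rot: [-3.138, 0.002, 1.481] wrist_force: [-0.4, -0.2, -0.9] grip_width: 0.0001 grip_force: 0.0 time_s: 30.3 tool_pos: [0.4556, 0.2108, 0.1256] tool_rot: [3.14, 0.01, 1.48] wrist_force: [-7.1, -20.9, 6.0] grip_width: 0.0004 grip_force: 9.6 time_s: 30.72 tool_pos: [0.4928, 0.2425, 0.1251] tool_rot: [-3.135, 0.002, 1.483] wrist_force: [-16.9, -4.2, 4.0] grip_width: -0.0001 grip_force: 8.4 time_s: 30.97 tool_pos: [0.4889, 0.2419, 0.189] tool_rot: [3.14, -0.001, 1.483] wrist_force: [1.8, 0.2, 1.8] grip_width: -0.0004 grip_force: 0.0 t 30.97 pos [0.4889 0.2419 0.189 ] rot [ 1.7989e+02 -7.0000e-02  8.4970e+01] S [-0.0218  0.1825] F [1.8 0.2 1.8] w -0.0004 gf 0.0
[265.8, 253.8] 40 0.079 -93.0
[234.1, 277.9] 39 0.079 176.5
```

```bash
M="python3 -m handwheel"
$M '[[-0.041,-0.0155,0,0,1],[-0.041,-0.0155,0,0,1],[0,0,0.0417,0,1],[0,0,0.021,0,1],[0,0,0,0,1]]' | tr '\n' ' '
$M '[[0.0095,-0.0034,0,0,1],[0.0099,-0.0018,0,0,1],[0.0102,0,0,0,1],[0.0099,0.0018,0,0,1],[0.0095,0.0034,0,0,1]]' | tr '\n' ' '
$M '[[0.0088,0.0051,0,0,1],[0.0077,0.0065,0,0,1],[0.0065,0.0077,0,0,1],[0.0051,0.0088,0,0,1],[0.0034,0.0095,0,0,1]]' | tr '\n' ' '
$M '[[-0.002,-0.005,0,0,1],[0,-0.002,-0.0417,0,1],[0,0,-0.02,0,1]]' | tr '\n' ' '
python3 caps.py
```

```text
time_s: 31.43 tool_pos: [0.4516, 0.1655, 0.1209] tool_rot: [-3.14, 0.001, 1.482] wrist_force: [-1.3, -0.8, -0.2] grip_width: -0.0001 grip_force: 0.0 time_s: 31.85 tool_pos: [0.4567, 0.2115, 0.1247] tool_rot: [3.14, 0.01, 1.48] wrist_force: [-8.1, -20.9, 7.0] grip_width: -0.0 grip_force: 9.7 time_s: 32.27 tool_pos: [0.4938, 0.2431, 0.1239] tool_rot: [-3.135, 0.002, 1.484] wrist_force: [-17.8, -3.9, 2.6] grip_width: 0.0 grip_force: 8.4 time_s: 32.52 tool_pos: [0.4901, 0.2426, 0.1881] tool_rot: [3.14, -0.001, 1.483] wrist_force: [0.9, 0.4, 0.3] grip_width: -0.0001 grip_force: 0.0 t 32.52 pos [0.4901 0.2426 0.1881] rot [ 1.7989e+02 -8.0000e-02  8.4980e+01] S [-0.0207  0.1833] F [0.9 0.4 0.3] w -0.0001 gf 0.0
[265.8, 254.1] 40 0.079 -93.6
[233.9, 277.8] 40 0.079 176.1
```

```bash
M="python3 -m handwheel"
$M '[[-0.041,-0.016,0,0,1],[-0.041,-0.016,0,0,1],[0,0,0.0417,0,1],[0,0,0.021,0,1],[0,0,0,0,1]]' | tr '\n' ' '
$M '[[0.0095,-0.0034,0,0,1],[0.0099,-0.0018,0,0,1],[0.0102,0,0,0,1],[0.0099,0.0018,0,0,1],[0.0095,0.0034,0,0,1]]' | tr '\n' ' '
$M '[[0.0088,0.0051,0,0,1],[0.0077,0.0065,0,0,1],[0.0065,0.0077,0,0,1],[0.0025,0.0044,0,0,1]]' | tr '\n' ' '
$M '[[0.0026,0.0044,0,0,1]]' | tr '\n' ' '
$M '[[0.0017,0.0047,0,0,1]]' | tr '\n' ' '
python3 caps.py
```

```text
time_s: 32.98 tool_pos: [0.452, 0.1666, 0.12] tool_rot: [-3.14, 0.001, 1.482] wrist_force: [-0.6, -0.3, 0.5] grip_width: -0.0001 grip_force: 0.0 time_s: 33.4 tool_pos: [0.457, 0.2124, 0.1237] tool_rot: [3.14, 0.01, 1.48] wrist_force: [-9.4, -19.7, 6.7] grip_width: -0.0002 grip_force: 9.7 time_s: 33.73 tool_pos: [0.4811, 0.2388, 0.1231] tool_rot: [-3.137, 0.003, 1.483] wrist_force: [-13.3, -6.6, 4.0] grip_width: 0.0001 grip_force: 7.2 time_s: 33.82 tool_pos: [0.4852, 0.241, 0.123] tool_rot: [-3.137, 0.003, 1.483] wrist_force: [-14.0, -5.6, 3.6] grip_width: 0.0005 grip_force: 7.1 time_s: 33.9 tool_pos: [0.4897, 0.2428, 0.123] tool_rot: [-3.136, 0.002, 1.483] wrist_force: [-15.0, -5.2, 1.9] grip_width: -0.0 grip_force: 7.2 t 33.9 pos [0.4897 0.2428 0.123 ] rot [-1.7967e+02  1.1000e-01  8.5000e+01] S [-0.021   0.1834] F [-15.   -5.2   1.9] w -0.0 gf 7.2
[266.0, 251.4] 36 0.079 -88.0
[236.8, 278.0] 35 0.079 -177.9
```

```bash
M="python3 -m handwheel"
$M '[[0.001,0.003,0,0,1]]' | tr '\n' ' '
$M '[[0.0005,0.002,0,0,1],[0,0,0,0,1]]' | tr '\n' ' '
python3 caps.py
```

```text
time_s: 34.03 tool_pos: [0.492, 0.2435, 0.1227] tool_rot: [-3.134, 0.002, 1.484] wrist_force: [-27.1, -6.5, 9.2] grip_width: -0.0002 grip_force: 13.3 time_s: 34.2 tool_pos: [0.4919, 0.2435, 0.1227] tool_rot: [-3.13, 0.003, 1.484] wrist_force: [-23.9, -6.0, 8.4] grip_width: 0.0003 grip_force: 11.9 t 34.2 pos [0.4919 0.2435 0.1227] rot [-1.7935e+02  1.5000e-01  8.5020e+01] S [-0.019   0.1843] F [-23.9  -6.    8.4] w 0.0003 gf 11.9
[265.9, 252.4] 37 0.079 -90.1
[235.8, 278.0] 33 0.079 -179.9
```

```bash
M="python3 -m handwheel"
$M '[[-0.003,-0.007,0,0,1],[0,0,-0.0417,0,1],[0,0,-0.04,0,1],[-0.037,-0.0067,0,0,0.5],[-0.037,-0.0067,0,0,0.5]]' | tr '\n' ' '
$M '[[-0.037,-0.0067,0,0,0.5],[-0.037,-0.0067,0,0,0.5],[-0.037,-0.0067,0,0,0.5],[-0.037,-0.0067,0,0,0.5],[-0.037,-0.0067,0,0,0.5]]' | tr '\n' ' '
$M '[[-0.037,-0.0067,0,0,0.5],[0,0,0,0,0.5],[0,0,0,0,0.5]]' | tr '\n' ' '
python3 - <<'E'
from h import *
need(-.0825,-.120,.063); im=eyes.get_image("wrist"); cv2.imwrite("pics/w11.png",im)
print(proj("wrist",np.r_[s2w(-.0825,-.120),.095]),proj("wrist",np.r_[s2w(-.08,-.035),.054]))
E
python3 caps.py
```

```text
time_s: 34.67 tool_pos: [0.4739, 0.1711, 0.2091] tool_rot: [3.132, -0.005, 1.487] wrist_force: [0.0, -1.5, 0.8] grip_width: 0.0235 grip_force: 0.0 time_s: 35.08 tool_pos: [0.4222, -0.0134, 0.2064] tool_rot: [3.136, -0.0, 1.484] wrist_force: [1.3, -0.3, -0.0] grip_width: 0.0428 grip_force: 0.0 time_s: 35.33 tool_pos: [0.4125, -0.0503, 0.2061] tool_rot: [3.137, -0.0, 1.479] wrist_force: [0.3, -0.1, -0.7] grip_width: 0.0426 grip_force: 0.0 t 35.33 pos [ 0.4125 -0.0503  0.2061] rot [ 1.7972e+02 -1.0000e-02  8.4720e+01] S [-0.0719 -0.1153] F [ 0.3 -0.1 -0.7] w 0.0426 gf 0.0
need tool xyz mm [ -4.7 -11.3 143. ] turn -0.18
[301.14278631 246.10031228] [305.48322371 126.2823643 ]
t 35.38 pos [ 0.4127 -0.0493  0.2056] rot [ 1.7976e+02 -2.0000e-02  8.4850e+01] S [-0.0719 -0.1143] F [ 0.6 -0.  -0.2] w 0.043 gf 0.0
[210.9, 248.7] 34 0.079 89.9
[265.9, 252.4] 37 0.079 -90.1
[235.8, 278.0] 41 0.079 -179.9
```

View pics/w11.png

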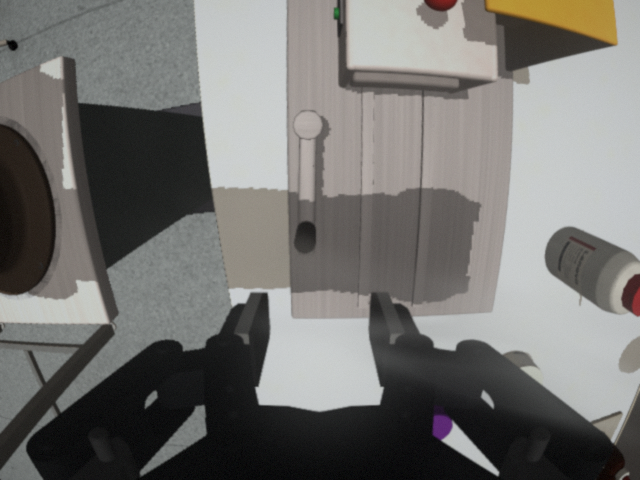

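Carriage home (balls at their start pixels), with the post top at (305,243). Gripping it and swinging the bar shut:

```bash
M="python3 -m handwheel"
$M '[[-0.0035,-0.0095,0.02,0,0.5],[0,0,0.04,0,0.5],[0,0,0.04,0,0.5],[0,0,0.04,0,0.5],[0,0,0,0,0.5]]' 25 | tr '\n' ' '
$M '[[0,0,0.002,0,1],[0,0,0,0,1],[0,0,0,0,1],[0,0,0,0,1]]' 25 | tr '\n' ' '
$M '[[0.0012,0.0169,0,0,1],[0.0046,0.0164,0,0,1],[0.0077,0.0151,0,0,1],[0.0105,0.0133,0,0,1]]' 25| tr '\n' ' '
$M '[[0.013,0.011,0,0,1],[0.0149,0.0081,0,0,1],[0.0162,0.005,0,0,1],[0.012,0.0012,0,0,1],[0,0,0,0,1]]' 25| tr '\n' ' '
python3 -c "from h import *; need(.005,-.035,.063)"
```

```text
time_s: 35.85 tool_pos: [0.3971, -0.0497, 0.057] tool_rot: [-3.131, -0.001, 1.485] wrist_force: [-2.1, 0.4, 0.4] grip_width: 0.0426 grip_force: 0.0 time_s: 36.18 tool_pos: [0.4035, -0.0514, 0.0633] tool_rot: [3.138, -0.001, 1.483] wrist_force: [0.8, 3.3, 2.1] grip_width: 0.0153 grip_force: 26.4 time_s: 36.52 tool_pos: [0.4659, -0.0342, 0.0629] tool_rot: [3.14, 0.001, 1.481] wrist_force: [-7.1, -0.4, 6.8] grip_width: 0.0152 grip_force: 27.1 time_s: 36.93 tool_pos: [0.4962, 0.0213, 0.0627] tool_rot: [3.14, -0.001, 1.484] wrist_force: [-2.2, 1.4, 3.2] grip_width: 0.015 grip_force: 27.0 t 36.93 pos [0.4962 0.0213 0.0627] rot [ 1.7991e+02 -3.0000e-02  8.5020e+01] S [ 0.0051 -0.0365] F [-2.2  1.4  3.2] w 0.015 gf 27.0
need tool xyz mm [ 1.5 -0.1 -0.3] turn 0.12
```

```bash
M="python3 -m handwheel"
$M '[[0.002,0,0,0,1],[0,0,0,0,1]]' | tr '\n' ' '
$M '[[0.002,0,0,0,1],[0,0,0,0,1]]' | tr '\n' ' '
$M '[[0.002,0,0,0,1],[0,0,0,0,1]]' | tr '\n' ' '
```

```text
time_s: 37.1 tool_pos: [0.4963, 0.0218, 0.0626] tool_rot: [3.139, -0.0, 1.482] wrist_force: [-2.2, 0.0, 5.7] grip_width: 0.015 grip_force: 27.2 time_s: 37.27 tool_pos: [0.4964, 0.023, 0.0627] tool_rot: [3.139, 0.001, 1.482] wrist_force: [-2.4, -1.7, 6.2] grip_width: 0.015 grip_force: 27.2 time_s: 37.43 tool_pos: [0.4966, 0.0248, 0.0627] tool_rot: [3.139, 0.001, 1.481] wrist_force: [-3.0, -2.1, 6.0] grip_width: 0.015 grip_force: 27.2
```

```bash
M="python3 -m handwheel"
$M '[[0.002,0,0,0,1],[0,0,0,0,1]]' | tr '\n' ' '
$M '[[0.002,0,0,0,1],[0,0,0,0,1]]' | tr '\n' ' '
$M '[[0.002,0,0,0,1],[0,0,0,0,1]]' | tr '\n' ' '
python3 -c "from h import *; st()"
```

```text
time_s: 37.6 tool_pos: [0.4966, 0.0251, 0.0626] tool_rot: [3.138, 0.005, 1.48] wrist_force: [-2.4, -9.2, 5.1] grip_width: 0.0154 grip_force: 27.3 time_s: 37.77 tool_pos: [0.4966, 0.0253, 0.0626] tool_rot: [3.138, 0.01, 1.479] wrist_force: [-2.5, -17.6, 8.3] grip_width: 0.0157 grip_force: 27.4 time_s: 37.93 tool_pos: [0.4967, 0.026, 0.0625] tool_rot: [3.138, 0.012, 1.478] wrist_force: [-3.1, -20.8, 8.8] grip_width: 0.0152 grip_force: 27.4 t 37.93 pos [0.4967 0.026  0.0625] rot [179.81   0.7   84.66] S [ 0.0051 -0.0318] F [ -3.1 -20.8   8.8] w 0.0152 gf 27.4
```

```bash
M="python3 -m handwheel"
$M '[[-0.003,0,0,0,1],[0,0,0,0,0.5],[0,0,0,0,0.5],[0,0,-0.03,0,0.5],[0,0,-0.0417,0,0.5]]' | tr '\n' ' '
$M '[[0,0,-0.0417,0,0.5],[0,0,-0.0417,0,0.5],[-0.04,0,0,0,0.5],[-0.04,0,0,0,0.5],[0,0,0,0,0.5]]' | tr '\n' ' '
python3 caps.py
python3 - <<'E'
from h import *
im=eyes.get_image("wrist"); s=eyes.get_image("side"); t=eyes.get_image("top")
print(proj("wrist",np.r_[s2w(.005,-.035),.095]),proj("wrist",np.r_[s2w(-.08,-.035),.054]))
o=np.zeros((540,780,3),np.uint8); o[:300,:400]=cv2.resize(im,(400,300)); o[:300,400:700]=cv2.resize(s[120:320,230:430],(300,300)); o[300:540,:]=cv2.resize(t[170:310,120:450],(780,240)); cv2.imwrite("pics/c12.png",o)
E
```

```text
time_s: 38.35 tool_pos: [0.4935, 0.0287, 0.1303] tool_rot: [-3.135, 0.001, 1.482] wrist_force: [1.6, 0.4, 0.2] grip_width: 0.0429 grip_force: 0.0 time_s: 38.77 tool_pos: [0.4892, -0.0553, 0.2174] tool_rot: [3.138, 0.002, 1.478] wrist_force: [-0.5, 0.7, 0.3] grip_width: 0.0426 grip_force: 0.0 t 38.77 pos [ 0.4892 -0.0553  0.2174] rot [1.7981e+02 1.3000e-01 8.4660e+01] S [ 0.0049 -0.1135] F [-0.5  0.7  0.3] w 0.0426 gf 0.0
[210.9, 248.7] 34 0.079 89.9
[266.0, 252.4] 36 0.079 -90.1
[235.8, 278.0] 41 0.079 -179.9
[317.91058203 133.05350988] [215.3077541  136.19547825]
```

View pics/c12.png

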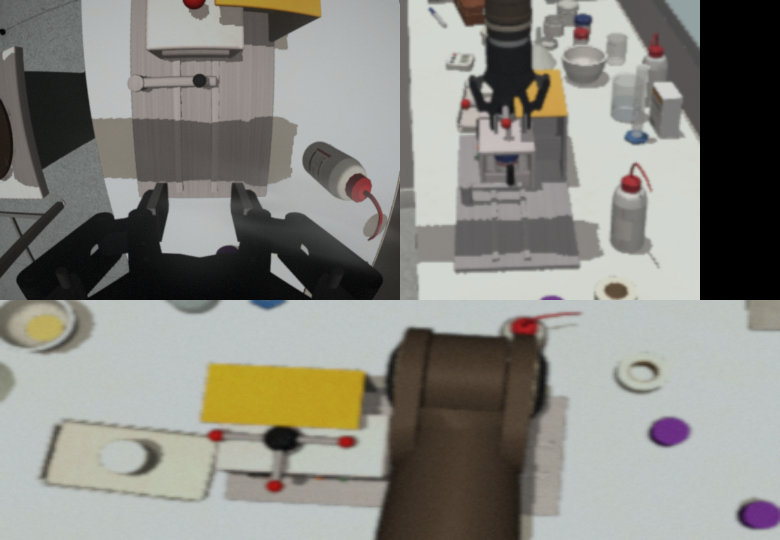

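The bar lies square across the mouth (post px (200,80)). The white jar stands in the tray (125,457), a blue lid shows inside the chamber, and the capstan balls are at their start pixels. Handing in.

```bash
python3 -m handwheel '[[0,0,0,0,0.5],[0,0,0,0,0.5],[0,0,0,0,0.5]]' >/dev/null; python3 -c "from rig import ctrl; print(ctrl.job_done())"
```

```text
the job is handed in; nothing more can be done
None
```

The batch is changed and the job handed in at about 39 s of the 210 s allowed: the one white-lidded jar is on the tray, both blue-lidded jars are on the carriage wound fully home, and the locking bar is shut; the hand-in returned no verdict.

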